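Fetch the boot heel from boxed in by tin, bottle and jar

ROBOT

A 6-joint arm with a two-finger parallel gripper is mounted at the origin on the work surface. World frame = base frame: x ahead of the robot, y to its left, z up, the work surface at z = 0. Lengths are in m, angles in degrees, forces in N, time in s.
With the tool pointing down it reaches from about 0.3 to 0.75 m from the base axis. Payload 8.5 kg.
Tool frame: the origin (TCP) lies at the very end of the fingers, on their centre line; the grasp point (between the pads) lies 19 mm behind it (env.hold_point_z is the distance from the TCP to the grasp point, in m); z points along the fingers, y is the line along which they close (so a half turn about z gives the same grasp; the last joint's range is limited). The gripper opens to 85 mm and grips with 20 to 120 N. Pads are 22 mm wide; open, the fingers measure 114 mm over their backs; the gripper's body (76 mm by 85 mm) begins 54 mm behind the grasp point. The pads swing forward as they close: fully open they stand 13 mm farther back than shut.
Start: joints at [-88.826, 21.807, 74.336, -0, 83.858, -12.336], TCP at [0.128, -0.535, 0.231] pointing down, gripper open.
Joint ranges: [-178.18, 178.18], [-50.72, 133.34], [12.68, 142.11], [-81.47, 261.47], [9.98, 163.14], [-165.26, 165.26]. Speed limits (degrees/s): [136.94, 136.94, 180, 180, 180, 180].

INTERFACE

Orientations are given as a 3x3 rotation matrix whose columns are the frame's x, y, z axes.
In Python, from rig import env, optics gives the robot as it stands.
- The arm moves only by the shell command python3 -m jog 'ROWS' [OPENING] [FORCE]. ROWS is JSON, a list of rows, each an object with "linear": the shift along the tool's x, y, z in units of 40 mm (1.0 is 40 mm), a list of three; "roll": the turn about the tool's z in units of 5 degrees (1.0 is 5 degrees). A call has 1 to 12 rows; each row shifts and turns the commanded pose from where the row before left it, along the tool's axes as they then stand; what a row does not reach is not made up. A row lasts 1/12 s, in which the tool goes at most 41.7 mm and 7.16 degrees, less where a joint would pass 70% of its speed; a pose out of reach is approached as far as the arm can. A call is refused whole if a number of a shift passes 1 or a number of a turn 1, either way. A call with a gripper value outside its range is refused whole. OPENING is the opening, from -1 (shut) to 1 (fully open), set as the call begins (- or left out, the last holds). The fingers move at their own pace and stop on an object; FORCE is the grip in N (left out, the last holds). Time passes only in rows, so rows that do not move let the fingers close. It gives the time, the measured TCP pose, the force, the opening and the grip force at its end, in the units of the state.
- env.observe(): the state, without advancing time (a new reading comes with each control period).
- optics.get_image(name): name is "side" or "top" or "wrist"; returns the picture (480x640x3 uint8, red, green, blue); there is no depth.
- optics.calibration(name): a dict with "fov_y" (degrees; the focal length in pixels is half the picture's height over the tangent of half this angle, whatever the lens; pixels are square), "cx", "cy" (the principal point, pixels), "T" (4x4, takes a point from camera to world coordinates). Camera axes: x right, y down, z forward; pixel columns grow to the right and rows downward; lengths in m; the calibration is good to about 2 mm. A picture is of the moment at which its call begins: read the wrist's pose just before it. calibration takes no time and is no camera call; for the wrist camera it gives the pose at the moment of the call.
- env.close_job(): hands the job in; it is judged then, once.
The state is a dict: "time_s": time; "q": joint angles; "qvel": joint speeds; "joint_efforts": joint torques, N m; "position": TCP position; "tool_rot": TCP orientation; "ft_force": force on the tool from outside, world axes, zero at the start; "wrist_torque": the same for the moment, N m; "grip_width": finger opening in m; "gripper_force": force on a finger pad.
Only numpy, scipy, OpenCV 4.12 (cv2) and the standard library are available. Lean on these libraries where they do the work, as an engineer would, in place of code of your own. Each camera call takes 0.05 s, during which the arm holds its last target. There are 200 camera calls.

TASK

The boot heel in the wooden tray is boxed in by a tall tin, a bottle and a jar. Stand all three upright on the black rubber mat, and only then take the heel out and set it on the bare heel seat of the leather sole, the way up it lies now, square with the outline and with its flat edge towards the toe. Once the heel is down, put the tall tin, the bottle and the jar back in the tray, each upright where it stood at the start, and leave the flat polish tin and the thread spool alone.

Things in the scene. Friction and masses are not known exactly. Their poses are not given: they have to be found in the camera images.
- rack: Fixed shallow open wooden tray, 190 mm (x) by 236 mm (y) outside, walls 6 mm thick and 30 mm high, floor 6 mm thick (what stands in it stands 6 mm above the bench). Origin: centre of its underside, on the bench. It may be turned up to 0.15 rad. The tin, bottle and jar stand in it around the heel, one in front (-x) of it and one at each side, in any order.
- mat: Fixed flat black rubber mat, 150 mm (x) by 240 mm (y), 4 mm thick: the side area. Origin: centre of its underside, on the bench; x and y along its edges.
- sole: Fixed tan leather boot sole lying flat on the bench, 258 mm long, 8 mm thick, up to 88 mm wide. Origin on the bench on its long middle line; +x points to the toe (148 mm ahead), -x to the rounded heel end (110 mm behind), z up.
- seat (a point): Point on the top face of the sole (8 mm above the bench), 70 mm behind the sole's origin: where the heel's origin belongs. Axes as the sole. Round it a dark D-shaped outline of the same 63 by 54 mm shape as the heel, with brass nail heads, flat edge towards the toe.
- heel: Loose stacked-leather boot heel, a D-shaped block, brown layers with a black rubber top face, 63 mm long (x), 54 mm wide (y), 30 mm high, about 90 g. Origin on its underside, on the middle line, 28 mm from the flat front edge (which faces its +x) and 35 mm from the end of the round back (-x). The sides are straight and parallel from 8 mm behind the origin to the flat edge: grip it there across y.
- tin: Loose tall bare-metal round tin, 60 mm in diameter up to 110 mm, with a narrower lid (48 mm) to 118 mm, about 300 g. Origin: centre of its underside, z up.
- bottle: Loose slim tan bottle, 50 mm in diameter up to 95 mm, shoulder narrowing to a black cap (26 mm) whose top is at 120 mm; about 180 g. Origin: centre of its underside, z up.
- jar: Loose low amber jar, 58 mm in diameter up to 72 mm with a black lid 60 mm in diameter to 90 mm; about 250 g. Origin: centre of its underside, z up.
- polish: Bystander: loose flat round polish tin, brown lid, 60 mm in diameter, 24 mm high, lying on the bench. Origin: centre of its underside. Not to be moved.
- spool: Bystander: loose white thread spool standing on end, 48 mm in diameter, 54 mm high. Origin: centre of its underside. Not to be moved.

How it is judged:
By the outcome, as a careful person would: the job done as asked, in the order asked, and still so for the second after the job is handed in, with the robot touching nothing.
It also fails if it takes over 147 s, if anything falls off the work surface, if the arm or the gripper's body presses on something with over 40 N, if the wrist force passes 120 N, or if a joint passes its speed limit or range.

## Working session

There is one attempt and no reset: what is moved stays moved. The work goes in short steps, Python scripts to look and compute and a shell command to move; the robot and the scene stay as the last step left them, time stands still between calls to the robot, and variables do not carry over. Pictures are saved under pics/ and viewed, at most 14 in all, crops included, and the job is handed in when it is done.

```bash
ls; mkdir -p pics; python3 - <<'E'
from rig import env, optics
import cv2,numpy as np
s=env.observe();print(s['time_s'],s['position'],s['tool_rot'],s['grip_width'],env.hold_point_z)
a=[]
for n in ['top','side','wrist']:
    c=optics.calibration(n);print(n,c['fov_y'],c['cx'],c['cy'],np.round(c['T'],4).tolist(),[k for k in c])
    im=optics.get_image(n);cv2.imwrite(f'pics/{n}0.png',im[:,:,::-1])
E
```

```text
pics
0.0 [ 0.12846086 -0.53449211  0.2306996 ] [[ 9.72328326e-01  2.33618544e-01 -3.65740083e-05]
 [ 2.33618344e-01 -9.72327265e-01  1.46956154e-03]
 [ 3.07754923e-04 -1.43744067e-03 -9.99998920e-01]] 0.08563358193081352 0.0187
top 55.778109027051 324.5641957082777 242.5478989861477 [[0.0244, -0.991, 0.1319, 0.4539], [-0.9997, -0.0253, -0.0054, -0.0243], [0.0087, -0.1317, -0.9912, 0.9182], [0.0, 0.0, 0.0, 1.0]] ['fov_y', 'cx', 'cy', 'T']
side 44.162021633659805 320.9435247776029 239.07962212056145 [[-0.6811, -0.5041, 0.531, -0.1199], [-0.7322, 0.4732, -0.4898, 0.6293], [-0.0044, -0.7224, -0.6914, 0.9772], [0.0, 0.0, 0.0, 1.0]] ['fov_y', 'cx', 'cy', 'T']
wrist 67.04411139040592 317.72312654332666 236.10026484572398 [[0.2337, -0.9265, -0.2949, 0.2039], [-0.9723, -0.2229, -0.0702, -0.5161], [-0.0007, 0.3032, -0.9529, 0.3736], [0.0, 0.0, 0.0, 1.0]] ['fov_y', 'cx', 'cy', 'T']
```

View pics/top0.png

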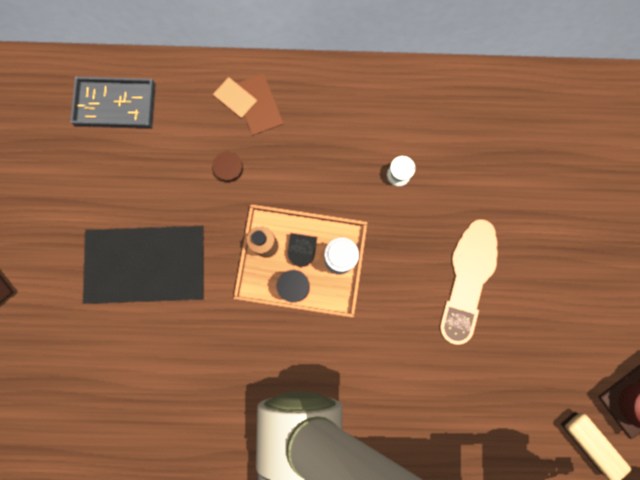

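View pics/side0.png

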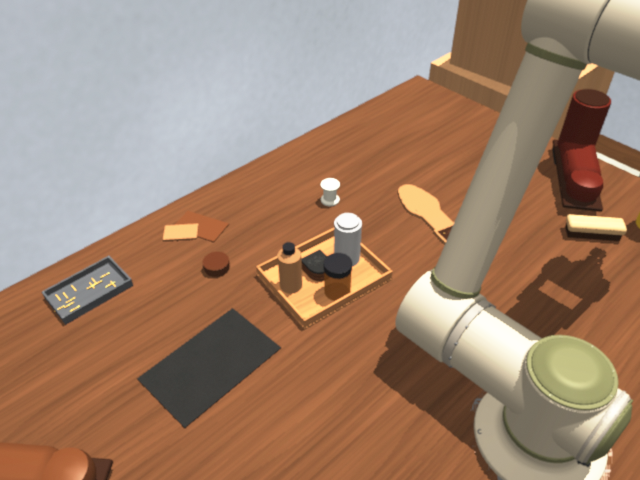

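The top view shows the bottle (260,240), heel (302,248), tin (341,254) and jar (293,286) in the tray. The mat spans (84–204, 227–302), and the seat is at (459,323) with the toe at (482,225). The side view agrees. Next I'll get rough world positions so I can bring the wrist camera over.

```bash
cat > h.py <<'E'
from rig import env, optics
import cv2,numpy as np
def cal(n):
    c=optics.calibration(n);f=240/np.tan(np.radians(c['fov_y']/2));return f,c['cx'],c['cy'],np.array(c['T'])
def ray(k,p):
    f,cx,cy,T=k;d=T[:3,:3]@np.array([(p[0]-cx)/f,(p[1]-cy)/f,1]);return T[:3,3],d
def cast(k,p,z):
    o,d=ray(k,p);return o+d*(z-o[2])/d[2]
def tri(k1,p1,k2,p2):
    o1,d1=ray(k1,p1);o2,d2=ray(k2,p2)
    t=np.linalg.lstsq(np.c_[d1,-d2],o2-o1,rcond=None)[0];a=o1+t[0]*d1;b=o2+t[1]*d2
    return (a+b)/2,np.linalg.norm(a-b)
def proj(k,X):
    f,cx,cy,T=k;x=T[:3,:3].T@(np.array(X)-T[:3,3]);return np.array([cx+f*x[0]/x[2],cy+f*x[1]/x[2]])
def snap(n,name):
    k=cal(n);im=optics.get_image(n)[:,:,::-1].copy();cv2.imwrite(f'pics/{name}.png',im)
    np.savez(f'pics/{name}.npz',f=k[0],cx=k[1],cy=k[2],T=k[3]);return k,im
def load(name):
    z=np.load(f'pics/{name}.npz');return (float(z['f']),float(z['cx']),float(z['cy']),z['T']),cv2.imread(f'pics/{name}.png')
def blobs(mask,amin=150):
    r=[]
    for c in cv2.findContours(mask.astype(np.uint8),cv2.RETR_EXTERNAL,cv2.CHAIN_APPROX_NONE)[0]:
        if cv2.contourArea(c)>amin: r.append(c)
    return sorted(r,key=cv2.contourArea,reverse=True)
E
python3 - <<'E'
from h import *
k=cal('top');np.savez('pics/top0.npz',f=k[0],cx=k[1],cy=k[2],T=k[3])
P=lambda n,p,z:print(n,np.round(cast(k,p,z),4)[:2])
for p in [(250,206),(367,221),(354,315),(236,298)]:P('traycorner',p,.03)
P('bottle',(259,239),.126);P('tin',(341,252),.124);P('jar',(293,286),.096);P('heel',(302,248),.036)
for p in [(84,230),(204,227),(204,299),(84,302)]:P('mat',p,.004)
P('seat',(459,323),.008);P('toe',(482,222),.008);P('heelend',(457,343),.008);P('polish',(228,166),.024);P('spool',(402,169),.054)
im=cv2.imread('pics/top0.png');cv2.imwrite('pics/z.png',im)
E
```

```text
traycorner [0.6418 0.1213]
traycorner [ 0.6175 -0.1125]
traycorner [ 0.4321 -0.0895]
traycorner [0.4592 0.1401]
bottle [0.5627 0.087 ]
tin [ 0.5436 -0.058 ]
jar [0.4828 0.0263]
heel [0.5594 0.0148]
mat [0.5888 0.46  ]
mat [0.6013 0.2172]
mat [0.4558 0.2085]
mat [0.4441 0.4463]
seat [ 0.421  -0.2997]
toe [ 0.6256 -0.3498]
heelend [ 0.382  -0.2952]
polish [0.7247 0.1707]
spool [ 0.7188 -0.1778]
```

View pics/wrist0.png

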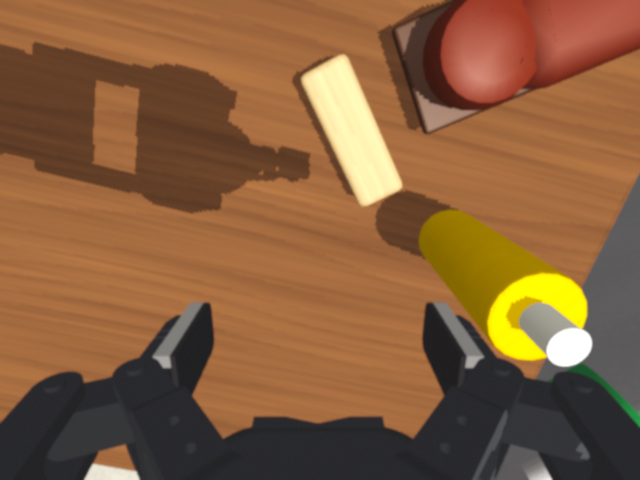

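The wrist view shows only bystander items (brush, boot, yellow bottle) and open space up and to the left. I'll go over the sole and take a picture, then do the same over the tray.

```bash
cat > go.py <<'E'
import sys,numpy as np
from rig import env
# go.py x y z yaw : tool-frame units (of 40 mm) and roll units (5 deg) to reach TCP target
def go(x,y,z,yaw=None):
    s=env.observe();R=np.array(s['tool_rot']);p=np.array(s['position'])
    d=R.T@(np.array([x,y,z])-p)/.04;cy=np.degrees(np.arctan2(R[1,0],R[0,0]))
    print('units',np.round(d,3),'yaw',round(cy,2),'roll',None if yaw is None else round((cy-yaw)/5,3),'t',round(s['time_s'],2),'pos',np.round(p,4))
if __name__=='__main__':go(*map(float,sys.argv[1:]))
E
python3 -m jog '[{"linear":[0.9,-0.38,0]},{"linear":[0.9,-0.38,0]},{"linear":[0.9,-0.38,0]},{"linear":[0.9,-0.38,0]},{"linear":[0.9,-0.38,0]},{"linear":[0.9,-0.38,0]},{"linear":[0.9,-0.38,0]},{"linear":[0.9,-0.38,0]},{"linear":[0.9,-0.38,0]},{"linear":[0.9,-0.38,0]},{"linear":[0,0,0]},{"linear":[0,0,0]}]'
python3 -c "
from h import *
snap('wrist','ws1')"
python3 go.py 0.5 0.02 0.32 0
```

```text
units [ 12.27  -11.314  -2.215] yaw 13.51 roll 2.702 t 0.2 pos [ 0.1285 -0.5346  0.231 ]invalid input
```

View pics/ws1.png

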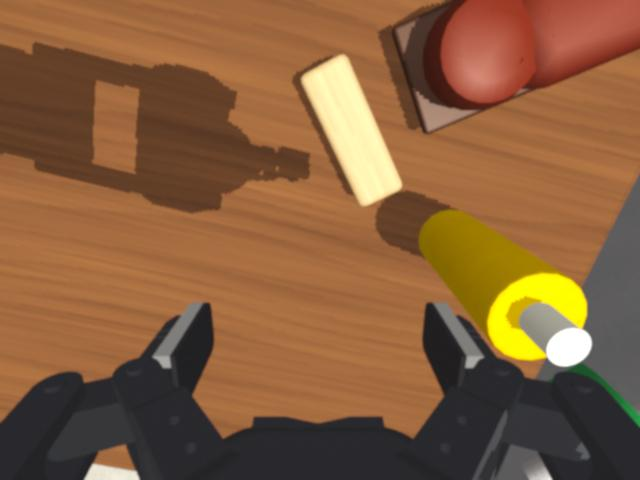

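The call was refused, probably because each row also needs "roll".

```bash

python3 -m jog '[{"linear":[0.9,-0.38,0],"roll":0},{"linear":[0.9,-0.38,0],"roll":0},{"linear":[0.9,-0.38,0],"roll":0},{"linear":[0.9,-0.38,0],"roll":0},{"linear":[0.9,-0.38,0],"roll":0},{"linear":[0.9,-0.38,0],"roll":0},{"linear":[0.9,-0.38,0],"roll":0},{"linear":[0.9,-0.38,0],"roll":0},{"linear":[0.9,-0.38,0],"roll":0},{"linear":[0.9,-0.38,0],"roll":0},{"linear":[0,0,0],"roll":0},{"linear":[0,0,0],"roll":0}]'
python3 -c "
from h import *
snap('wrist','ws1')"
python3 go.py 0.5 0.02 0.32 0
```

```text
time_s: 1.2
position: [0.4441, -0.3015, 0.231]
tool_rot: [[0.972, 0.237, -0.0], [0.237, -0.972, 0.0], [-0.0, -0.0, -1.0]]
ft_force: [-1.0, 0.8, 0.5]
grip_width: 0.0855
gripper_force: 0.0
units [ 3.276 -7.504 -2.223] yaw 13.59 roll 2.719 t 1.25 pos [ 0.4431 -0.3025  0.2311]
```

View pics/ws1.png

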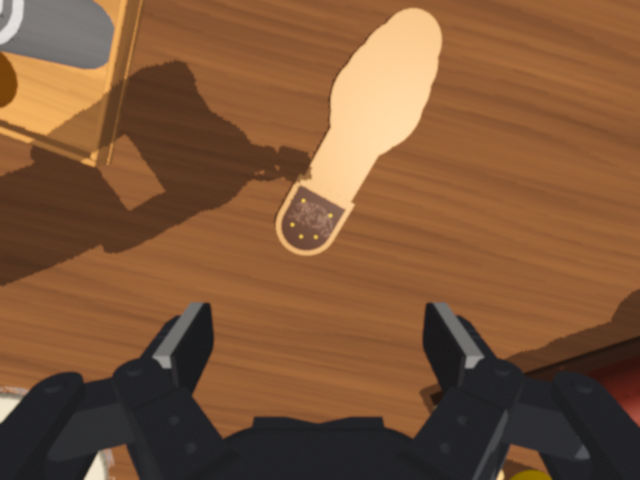

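The whole sole is in view: seat D at about (312,218), toe end at (415,12). Next I'll take two wrist viewpoints over the tray.

```bash

python3 -m jog '[{"linear":[0.33,-0.75,-0.22],"roll":0},{"linear":[0.33,-0.75,-0.22],"roll":0},{"linear":[0.33,-0.75,-0.22],"roll":0},{"linear":[0.33,-0.75,-0.22],"roll":0},{"linear":[0.33,-0.75,-0.22],"roll":0},{"linear":[0.33,-0.75,-0.22],"roll":0},{"linear":[0.33,-0.75,-0.22],"roll":0},{"linear":[0.33,-0.75,-0.22],"roll":0},{"linear":[0.33,-0.75,-0.22],"roll":0},{"linear":[0.33,-0.75,-0.22],"roll":0},{"linear":[0,0,0],"roll":0},{"linear":[0,0,0],"roll":0}]' | head -2
python3 -m jog '[{"linear":[0,0,0],"roll":0.9},{"linear":[0,0,0],"roll":0.9},{"linear":[0,0,0],"roll":0.9},{"linear":[0,0,0],"roll":0},{"linear":[0,0,0],"roll":0}]' | head -3
python3 -c "
from h import *
snap('wrist','wt1')"
python3 -m jog '[{"linear":[0,-0.9,0],"roll":0},{"linear":[0,-0.9,0],"roll":0},{"linear":[0,-0.9,0],"roll":0},{"linear":[0,0,0],"roll":0},{"linear":[0,0,0],"roll":0}]' | head -3
python3 -c "
from h import *
snap('wrist','wt2')
cv2.imwrite('pics/both.png',cv2.resize(np.hstack([load('wt1')[1],load('wt2')[1]]),(800,300)))"
```

```text
time_s: 2.25
position: [0.5012, 0.0195, 0.3196]
time_s: 2.67
position: [0.5011, 0.0181, 0.319]
tool_rot: [[1.0, 0.0, -0.001], [0.0, -1.0, -0.0], [-0.001, 0.0, -1.0]]
time_s: 3.13
position: [0.5011, 0.1285, 0.3191]
tool_rot: [[1.0, 0.004, -0.0], [0.004, -1.0, -0.0], [-0.0, 0.0, -1.0]]
```

View pics/both.png

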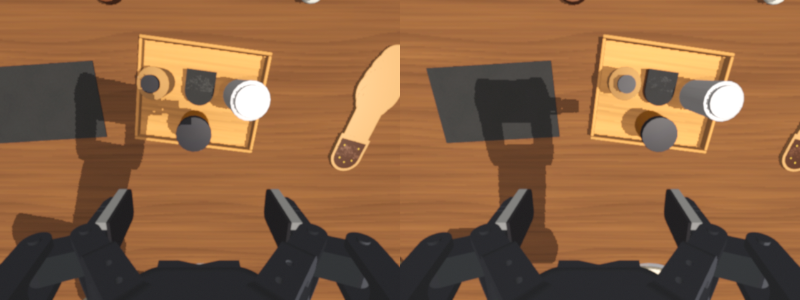

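```bash
cat > m1.py <<'E'
from h import *
def seed(im,p,kind):
    h=cv2.cvtColor(im,cv2.COLOR_BGR2HSV).astype(int)
    m=(h[...,2]<125)&(h[...,1]<75) if kind=='dark' else (h[...,2]>215)&(h[...,1]<30)
    m=cv2.morphologyEx(m.astype(np.uint8),cv2.MORPH_OPEN,np.ones((3,3)))
    for c in blobs(m,60):
        if cv2.pointPolygonTest(c,tuple(map(float,p)),False)>=0:return cv2.convexHull(c)
S={'cap':((240,135),(360,133),'dark'),'jar':((310,212),(412,212),'dark'),'heel':((320,138),(416,138),'dark'),'tin':((398,160),(515,162),'white')}
k1,a=load('wt1');k2,b=load('wt2');out=np.hstack([a,b])
for n,(p,q,kd) in S.items():
    c1=seed(a,p,kd);c2=seed(b,q,kd)
    if c1 is None or c2 is None:print(n,c1 is None,c2 is None);continue
    e1=cv2.fitEllipse(c1);e2=cv2.fitEllipse(c2)
    X,r=tri(k1,e1[0],k2,e2[0]);print(n,np.round(e1[0],1),np.round(e2[0],1),'axes',np.round(e1[1]+e2[1],1),'X',np.round(X,4),'res',round(r,4))
    cv2.drawContours(out,[c1],-1,(0,0,255),1);cv2.drawContours(out,[c2+np.array([640,0])],-1,(0,0,255),1)
cv2.imwrite('pics/m1.png',np.vstack([out[60:260,180:480],out[60:260,960:1260]]).repeat(1,0))
# sole
k,im=load('ws1');h=cv2.cvtColor(im,cv2.COLOR_BGR2HSV)
print('sole tan',im[100,380],h[100,380],'bench',h[300,300],'D',h[215,318],'ring',h[240,300])
for n,p in (('mat',(80,170)),('jarlid',(310,205)),('heel',(320,135)),('cap',(240,135)),('tinlid',(398,160)),('traywood',(300,240)),('floor',(300,80))):print(n,a[p[1],p[0]],cv2.cvtColor(a,cv2.COLOR_BGR2HSV)[p[1],p[0]])
E
python3 m1.py
```

```text
cap False True
jar [309.5 213.8] [413.4 214.4] axes [54.4 55.8 55.  56. ] X [0.4843 0.027  0.0883] res 0.0002
heel [319.7 133.3] [416.7 136. ] axes [49.  68.4 52.2 64. ] X [0.5637 0.016  0.0339] res 0.0023
tin [400.3 160.4] [517.4 161.5] axes [61.5 65.4 58.6 68.9] X [ 0.5429 -0.0594  0.1154] res 0.0001
sole tan [161 215 255] [ 17  94 255] bench [ 13 161 155] D [ 11 103 144] ring [ 10 124 111]
mat [65 68 69] [23 15 69]
jarlid [88 86 91] [168  14  91]
heel [75 78 81] [15 19 81]
cap [76 76 79] [ 0 10 79]
tinlid [255 255 255] [  0   0 255]
traywood [ 70  80 107] [  8  88 107]
floor [116 202 255] [ 19 139 255]
```

View pics/m1.png

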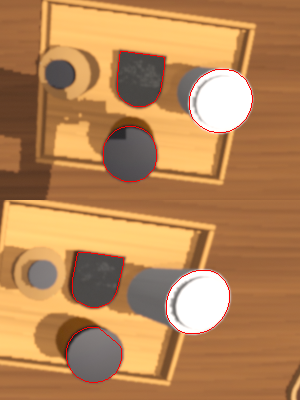

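The masks outline the heel D, jar lid and tin top well. Next: add the cap, cross-check with casts at the stated heights, and fit the tray and sole orientation.

```bash
cat >> m1.py <<'E'
print('----')
def circ(im,p,lo,r):
    h=cv2.cvtColor(im,cv2.COLOR_BGR2HSV).astype(int);m=((h[...,2]<lo)&(h[...,1]<60)).astype(np.uint8)
    w=np.zeros_like(m);cv2.circle(w,p,r,1,-1);c=blobs(m&w,60)[0];return cv2.fitEllipse(cv2.convexHull(c))
e1=circ(a,(240,135),130,25);e2=circ(b,(360,133),165,25);print('cap',e1,e2,tri(k1,e1[0],k2,e2[0]))
print('cast cap .126',cast(k1,e1[0],.126),cast(k2,e2[0],.126))
kt,t=load('top0')
for n,p,q,z in (('jar',(309.5,213.8),(413.4,214.4),.096),('tin',(400.3,160.4),(517.4,161.5),.12),('heel',(319.7,133.3),(416.7,136),.036)):print(n,cast(k1,p,z),cast(k2,q,z))
for z in(.11,.126):print('top: cap',cast(kt,(259,239),z))
# heel outline minrect directions, world, at z=.036
for kk,im,p in((k1,a,(320,138)),(k2,b,(416,138))):
    c=seed(im,p,'dark').reshape(-1,2);w=np.array([cast(kk,x,.036)[:2] for x in c]);r=cv2.minAreaRect((w*1000).astype(np.float32));print('heel rect',r)
# tray rim outer corners in wt1, wt2 at z=.03
for kk,im in((k1,a),(k2,b)):
    h=cv2.cvtColor(im,cv2.COLOR_BGR2HSV).astype(int)
    m=((h[...,2]>200)&(h[...,1]>100)).astype(np.uint8);m[280:]=0;m[:,470:]=0
    for c in blobs(cv2.morphologyEx(m,cv2.MORPH_CLOSE,np.ones((9,9))),3000)[:1]:
        r=cv2.minAreaRect(c);bx=cv2.boxPoints(r);w=[cast(kk,x,.03)[:2]*1000 for x in cv2.convexHull(c).reshape(-1,2)];print('tray',cv2.minAreaRect(np.array(w,np.float32)))
# sole
k,im=load('ws1');h=cv2.cvtColor(im,cv2.COLOR_BGR2HSV).astype(int)
m=((h[...,2]>215)&(h[...,1]<125)).astype(np.uint8);m[:,:250]=0;m[270:]=0
c=blobs(m,1000)[0];w=np.array([cast(k,x,.008)[:2] for x in c.reshape(-1,2)])*1000;cv2.drawContours(im,[c],-1,(255,0,0),1)
f=np.zeros(m.shape,np.uint8);cv2.drawContours(f,[c],-1,1,-1)
d=blobs(f&(1-m),300);d=max(d,key=cv2.contourArea)if d else None
wd=np.array([cast(k,x,.008)[:2] for x in d.reshape(-1,2)])*1000;cv2.drawContours(im,[d],-1,(0,0,255),1)
print('sole rect',cv2.minAreaRect(w.astype(np.float32)),'D rect',cv2.minAreaRect(wd.astype(np.float32)))
cv2.imwrite('pics/m2.png',cv2.resize(im[0:270,230:480],None,fx=2,fy=2))
E
python3 m1.py | sed '1,/----/d'
```

```text
cap ((239.45779418945312, 133.80433654785156), (27.26164436340332, 28.628480911254883), 110.06910705566406) ((361.9582214355469, 134.0535888671875), (27.752635955810547, 28.403047561645508), 51.38616180419922) (array([0.56731955, 0.08897884, 0.12205688]), np.float64(6.928779311354549e-05))
cast cap .126 [0.56741817 0.08816142 0.126     ] [0.56748608 0.08944618 0.126     ]
jar [0.48635901 0.02684135 0.096     ] [0.48620764 0.0290398  0.096     ]
tin [ 0.54346225 -0.05834449  0.12      ] [ 0.54331362 -0.05684608  0.12      ]
heel [0.56493937 0.01603521 0.036     ] [0.56261085 0.01659713 0.036     ]
top: cap [0.56490786 0.08927688 0.11      ]
top: cap [0.56271072 0.08702833 0.126     ]
heel rect ((557.0802612304688, 16.651081085205078), (51.274505615234375, 58.47651672363281), 82.51836395263672)
heel rect ((557.1110229492188, 17.709430694580078), (53.57476043701172, 58.752925872802734), 82.34596252441406)
tray ((538.3533935546875, 16.172889709472656), (235.60333251953125, 190.1171875), 82.87130737304688)
tray ((540.1064453125, 29.66839599609375), (209.27040100097656, 190.33346557617188), 82.77909851074219)Traceback (most recent call last):
  File "m1.py", line 45, in <module>
    wd=np.array([cast(k,x,.008)[:2] for x in d.reshape(-1,2)])*1000;cv2.drawContours(im,[d],-1,(0,0,255),1)
                                             ^^^^^^^^^
AttributeError: 'NoneType' object has no attribute 'reshape'
```

Triangulated heights fit the stated sizes within a few mm: cap 122, tin 115, jar 88, heel 34. The tray yaw is about −7.2°. I'll start with the bottle.

```bash

python3 -m jog '[{"linear":[0,0,0],"roll":0.74},{"linear":[0,0,0],"roll":0.74},{"linear":[0,0,0],"roll":0},{"linear":[0,0,0],"roll":0}]' 1 40 | head -3
python3 go.py 0.5672 0.0888 0.062 -7.2; python3 -c "
from rig import env;print(env.observe()['q'])"
```

```text
time_s: 3.52
position: [0.5014, 0.1265, 0.3193]
tool_rot: [[0.992, -0.128, -0.0], [-0.128, -0.992, -0.0], [-0.0, 0.0, -1.0]]
units [1.752 0.723 6.432] yaw -7.35 roll -0.03 t 3.52 pos [0.5014 0.1265 0.3193]
[ 1.02935861e+00  1.56480274e+01  6.91064610e+01 -1.00207570e-02
  9.52495975e+01  9.83783998e+01]
```

```bash

python3 -m jog '[{"linear":[0.58,0.24,0.6],"roll":0},{"linear":[0.58,0.24,0.6],"roll":0},{"linear":[0.59,0.24,0.6],"roll":0},{"linear":[0,0,0],"roll":0},{"linear":[0,0,0],"roll":0},{"linear":[0,0,0.8],"roll":0},{"linear":[0,0,0.8],"roll":0},{"linear":[0,0,0],"roll":0},{"linear":[0,0,0],"roll":0}]' 1
python3 go.py 0.5672 0.0888 0.062 -7.2
python3 -c "
from h import *
snap('wrist','wb1')"
```

```text
time_s: 4.27
position: [0.5665, 0.0903, 0.1843]
tool_rot: [[0.992, -0.128, -0.001], [-0.128, -0.992, 0.0], [-0.001, 0.0, -1.0]]
ft_force: [0.3, -0.5, -0.6]
grip_width: 0.0855
gripper_force: 0.0
units [0.023 0.035 3.058] yaw -7.33 roll -0.026 t 4.27 pos [0.5665 0.0903 0.1843]
```

View pics/wb1.png

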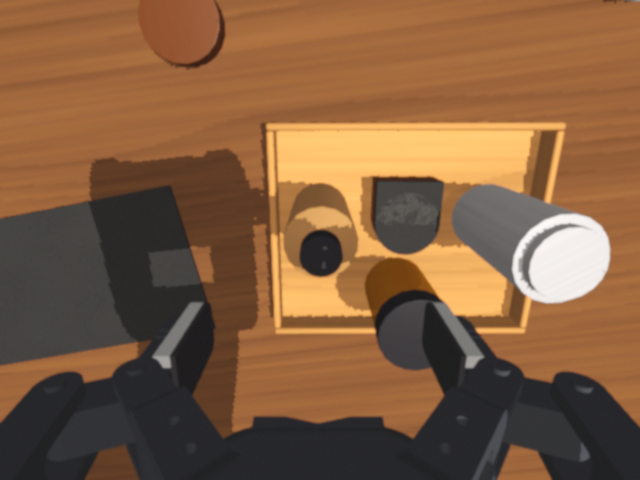

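The bottle cap is at (321,253), midway between the fingers, and the tray is square in the image, so I'll check the projection and descend.

```bash
python3 -c "
from h import *
k,_=load('wb1');print(proj(k,[.5665,.0903,.126]),cast(k,(321,253),.126))"
python3 -m jog '[{"linear":[0.02,0.04,0.6],"roll":0},{"linear":[0,0,0.6],"roll":0},{"linear":[0,0,0.6],"roll":0},{"linear":[0,0,0.6],"roll":0},{"linear":[0,0,0.4],"roll":0},{"linear":[0,0,0.25],"roll":0},{"linear":[0,0,0],"roll":0},{"linear":[0,0,0],"roll":0},{"linear":[0,0,0],"roll":0}]' 1
python3 -m jog '[{"linear":[0,0,0],"roll":0},{"linear":[0,0,0],"roll":0},{"linear":[0,0,0],"roll":0},{"linear":[0,0,0],"roll":0},{"linear":[0,0,0],"roll":0},{"linear":[0,0,0],"roll":0},{"linear":[0,0,0],"roll":0},{"linear":[0,0,0],"roll":0},{"linear":[0,0,0],"roll":0},{"linear":[0,0,0],"roll":0}]' -1 40
python3 go.py 0.5665 0.0888 0.22
```

```text
[318.26359279 257.77501331] [0.56929085 0.08831092 0.126     ]
time_s: 5.07
position: [0.5687, 0.0884, 0.0633]
tool_rot: [[0.992, -0.128, 0.003], [-0.128, -0.992, -0.0], [0.003, -0.0, -1.0]]
ft_force: [0.6, -0.2, 0.3]
grip_width: 0.0851
gripper_force: 0.0
time_s: 5.9
position: [0.5679, 0.0884, 0.0622]
tool_rot: [[0.992, -0.129, 0.001], [-0.129, -0.992, -0.0], [0.001, -0.0, -1.0]]
ft_force: [-0.9, -0.8, 5.9]
grip_width: 0.0493
gripper_force: 41.5
units [-0.03  -0.006 -3.944] yaw -7.39 roll None t 5.9 pos [0.5679 0.0884 0.0622]
```

Gripped at 49.3 mm. Bottle pick pose: (0.5679, 0.0884, 0.0622), yaw −7.39. Lifting it over to the mat.

```bash

python3 -m jog '[{"linear":[0,0,-0.4],"roll":0},{"linear":[0,0,-0.6],"roll":0},{"linear":[0,0,-0.8],"roll":0},{"linear":[0,0,-0.8],"roll":0},{"linear":[0,0,-0.8],"roll":0},{"linear":[0,0,-0.6],"roll":0},{"linear":[0,0,0],"roll":0},{"linear":[0,0,0],"roll":0}]' -1 40
python3 go.py 0.55 0.26 0.0615
```

```text
time_s: 6.57
position: [0.5677, 0.0884, 0.2222]
tool_rot: [[0.992, -0.129, 0.002], [-0.129, -0.992, -0.0], [0.002, -0.0, -1.0]]
ft_force: [0.4, 0.8, -1.8]
grip_width: 0.049
gripper_force: 41.9
units [-0.998 -4.196  4.015] yaw -7.39 roll None t 6.57 pos [0.5677 0.0884 0.2222]
```

```bash

python3 -m jog '[{"linear":[-0.1,-0.5,0],"roll":0},{"linear":[-0.15,-0.7,0],"roll":0},{"linear":[-0.2,-0.8,0],"roll":0},{"linear":[-0.2,-0.8,0],"roll":0},{"linear":[-0.2,-0.8,0],"roll":0},{"linear":[-0.15,-0.6,0],"roll":0},{"linear":[0,0,0],"roll":0},{"linear":[0,0,0.7],"roll":0},{"linear":[0,0,0.7],"roll":0},{"linear":[0,0,0.7],"roll":0},{"linear":[0,0,0.7],"roll":0},{"linear":[0,0,0.5],"roll":0}]'
python3 -m jog '[{"linear":[0,0,0.3],"roll":0},{"linear":[0,0,0.2],"roll":0},{"linear":[0,0,0.1],"roll":0},{"linear":[0,0,0],"roll":0},{"linear":[0,0,0],"roll":0}]'
python3 go.py 0.55 0.26 0.0615
```

```text
time_s: 7.57
position: [0.5478, 0.2592, 0.0852]
tool_rot: [[0.992, -0.129, -0.006], [-0.129, -0.992, -0.002], [-0.005, 0.002, -1.0]]
ft_force: [0.3, 0.7, -1.3]
grip_width: 0.0491
gripper_force: 42.0
time_s: 7.98
position: [0.5497, 0.2601, 0.0657]
tool_rot: [[0.992, -0.129, 0.0], [-0.129, -0.992, 0.0], [0.0, -0.0, -1.0]]
ft_force: [0.7, 0.9, -1.0]
grip_width: 0.0492
gripper_force: 42.0
units [0.007 0.001 0.104] yaw -7.4 roll None t 7.98 pos [0.5497 0.2601 0.0657]
```

```bash

python3 -m jog '[{"linear":[0,0,0.07],"roll":0},{"linear":[0,0,0.04],"roll":0},{"linear":[0,0,0],"roll":0},{"linear":[0,0,0],"roll":0}]' | egrep 'pos|ft'
python3 -m jog '[{"linear":[0,0,0],"roll":0},{"linear":[0,0,0],"roll":0},{"linear":[0,0,0],"roll":0},{"linear":[0,0,0],"roll":0},{"linear":[0,0,0],"roll":0},{"linear":[0,0,0],"roll":0}]' 1 
python3 -m jog '[{"linear":[0,0,-0.5],"roll":0},{"linear":[0,0,-0.9],"roll":0},{"linear":[0,0,-0.9],"roll":0},{"linear":[0,0,-0.9],"roll":0},{"linear":[0,0,-0.5],"roll":0},{"linear":[0,0,0],"roll":0},{"linear":[0,0,0],"roll":0}]'
python3 go.py 0.543 -0.0575 0.065
```

```text
position: [0.5495, 0.2602, 0.0611]
ft_force: [-0.2, -0.8, -1.3]
time_s: 8.82
position: [0.5495, 0.2602, 0.061]
tool_rot: [[0.992, -0.129, 0.0], [-0.129, -0.992, 0.0], [0.0, -0.0, -1.0]]
ft_force: [0.4, -0.4, -0.3]
grip_width: 0.0851
gripper_force: 0.0
time_s: 9.4
position: [0.5496, 0.2602, 0.2097]
tool_rot: [[0.992, -0.129, 0.002], [-0.129, -0.992, 0.0], [0.002, -0.001, -1.0]]
ft_force: [0.2, -0.1, -0.4]
grip_width: 0.0857
gripper_force: 0.0
units [0.85  7.901 3.613] yaw -7.39 roll None t 9.4 pos [0.5496 0.2602 0.2097]
```

```bash

python3 -m jog '[{"linear":[0.08,0.7,0],"roll":0},{"linear":[0.1,0.9,0],"roll":0},{"linear":[0.1,0.9,0],"roll":0},{"linear":[0.1,0.9,0],"roll":0},{"linear":[0.1,0.9,0],"roll":0},{"linear":[0.1,0.9,0],"roll":0},{"linear":[0.1,0.9,0],"roll":0},{"linear":[0.1,0.9,0],"roll":0},{"linear":[0.07,0.9,0],"roll":0},{"linear":[0,0,0],"roll":0},{"linear":[0,0,0],"roll":0},{"linear":[0,0,0],"roll":0}]' | egrep 'pos'
python3 go.py 0.543 -0.0575 0.065 -7.3
python3 - <<'E'
from h import *
k,im=snap('wrist','wt3')
h=cv2.cvtColor(im,cv2.COLOR_BGR2HSV).astype(int)
m=((h[...,2]>215)&(h[...,1]<30)).astype(np.uint8);m[400:]=0
for c in blobs(m,500):
    e=cv2.fitEllipse(cv2.convexHull(c));print(e,cast(k,e[0],.12))
k2,_=load('wt2');print('tri',tri(k2,(517.4,161.5),k,cv2.fitEllipse(cv2.convexHull(blobs(m,500)[0]))[0]))
snap('top','top1')
E
```

```text
position: [0.5421, -0.0572, 0.2077]
units [0.031 0.008 3.568] yaw -7.41 roll -0.022 t 10.4 pos [ 0.5421 -0.0572  0.2077]
((321.261474609375, 237.74627685546875), (82.00792694091797, 85.53794860839844), 86.09221649169922) [ 0.54464739 -0.05953869  0.12      ]
tri (array([ 0.54293486, -0.05942777,  0.1151329 ]), np.float64(0.000270592098924871))
```

```bash

python3 -m jog '[{"linear":[0.03,0.03,0.6],"roll":0},{"linear":[0,0,0.7],"roll":0},{"linear":[0,0,0.7],"roll":0},{"linear":[0,0,0.7],"roll":0},{"linear":[0,0,0.5],"roll":0},{"linear":[0,0,0.35],"roll":0},{"linear":[0,0,0],"roll":0},{"linear":[0,0,0],"roll":0},{"linear":[0,0,0],"roll":0}]' 1|egrep 'pos|ft'
python3 -m jog '[{"linear":[0,0,0],"roll":0},{"linear":[0,0,0],"roll":0},{"linear":[0,0,0],"roll":0},{"linear":[0,0,0],"roll":0},{"linear":[0,0,0],"roll":0},{"linear":[0,0,0],"roll":0},{"linear":[0,0,0],"roll":0},{"linear":[0,0,0],"roll":0},{"linear":[0,0,0],"roll":0},{"linear":[0,0,0],"roll":0}]' -1 50
python3 go.py 0.5435 -0.0585 0.22
```

```text
position: [0.5442, -0.0585, 0.0679]
ft_force: [-0.9, 0.5, 0.2]
time_s: 12.08
position: [0.5441, -0.059, 0.0681]
tool_rot: [[0.992, -0.129, 0.002], [-0.129, -0.992, -0.0], [0.002, 0.0, -1.0]]
ft_force: [-0.3, 0.7, 6.0]
grip_width: 0.0579
gripper_force: 52.8
units [-0.008 -0.01  -3.798] yaw -7.4 roll None t 12.08 pos [ 0.5441 -0.059   0.0681]
```

View pics/top1.png

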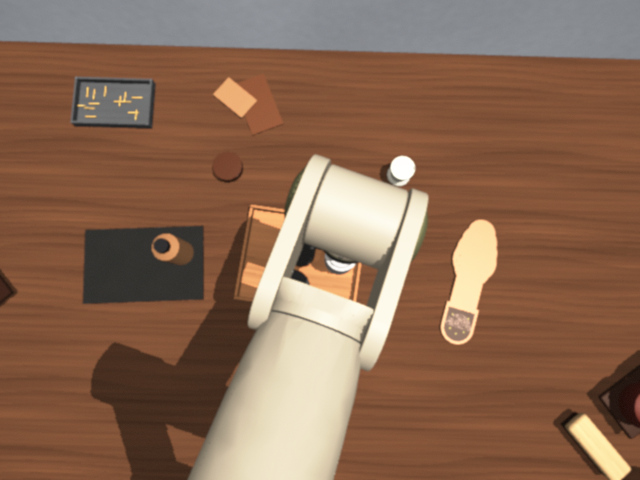

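The bottle stands upright on the mat, cap at (162,246). Tin pick pose: (0.5441, −0.059, 0.0681). Carrying the tin now.

```bash

python3 -m jog '[{"linear":[0,0,-0.4],"roll":0},{"linear":[0,0,-0.6],"roll":0},{"linear":[0,0,-0.8],"roll":0},{"linear":[0,0,-0.8],"roll":0},{"linear":[0,0,-0.8],"roll":0},{"linear":[0,0,-0.6],"roll":0},{"linear":[0,0,0],"roll":0},{"linear":[0,0,0],"roll":0}]' -1 50 |egrep 'pos|width|grip'
python3 -m jog '[{"linear":[-0.06,-0.4,0],"roll":0},{"linear":[-0.1,-0.8,0],"roll":0},{"linear":[-0.13,-0.95,0],"roll":0},{"linear":[-0.13,-0.95,0],"roll":0},{"linear":[-0.13,-0.95,0],"roll":0},{"linear":[-0.13,-0.95,0],"roll":0},{"linear":[-0.13,-0.95,0],"roll":0},{"linear":[-0.13,-0.95,0],"roll":0},{"linear":[-0.13,-0.95,0],"roll":0},{"linear":[-0.13,-0.95,0],"roll":0},{"linear":[-0.13,-0.95,0],"roll":0},{"linear":[-0.13,-0.95,0],"roll":0}]' |egrep 'pos'
python3 -m jog '[{"linear":[-0.1,-0.7,0],"roll":0},{"linear":[-0.03,-0.3,0],"roll":0},{"linear":[0,0,0],"roll":0},{"linear":[0,0,0],"roll":0}]' |egrep 'pos|width|grip'
python3 go.py 0.545 0.415 0.066
```

```text
position: [0.5436, -0.0589, 0.2276]
grip_width: 0.0581
gripper_force: 54.7
position: [0.5398, 0.3747, 0.2245]
position: [0.5402, 0.4133, 0.2245]
grip_width: 0.0577
gripper_force: 54.8
units [ 0.127 -0.067  3.962] yaw -7.34 roll None t 14.08 pos [0.5402 0.4133 0.2245]
```

```bash

python3 -m jog '[{"linear":[0.08,-0.04,0.5],"roll":0},{"linear":[0,0,0.7],"roll":0},{"linear":[0,0,0.7],"roll":0},{"linear":[0,0,0.7],"roll":0},{"linear":[0,0,0.6],"roll":0},{"linear":[0,0,0.4],"roll":0},{"linear":[0,0,0.2],"roll":0},{"linear":[0,0,0.08],"roll":0},{"linear":[0,0,0],"roll":0},{"linear":[0,0,0],"roll":0}]' |egrep 'pos|ft'
python3 go.py 0.545 0.415 0.066
```

```text
position: [0.5447, 0.4143, 0.0729]
ft_force: [0.4, -0.8, -2.5]
units [ 0.005 -0.017  0.172] yaw -7.42 roll None t 14.92 pos [0.5447 0.4143 0.0729]
```

```bash

python3 -m jog '[{"linear":[0,0,0.1],"roll":0},{"linear":[0,0,0.06],"roll":0},{"linear":[0,0,0.02],"roll":0},{"linear":[0,0,0],"roll":0},{"linear":[0,0,0],"roll":0}]' | egrep 'pos|ft'
python3 -m jog '[{"linear":[0,0,0],"roll":0},{"linear":[0,0,0],"roll":0},{"linear":[0,0,0],"roll":0},{"linear":[0,0,0],"roll":0},{"linear":[0,0,0],"roll":0},{"linear":[0,0,0],"roll":0}]' 1 |egrep 'pos|ft'
python3 -m jog '[{"linear":[0,0,-0.5],"roll":0},{"linear":[0,0,-0.9],"roll":0},{"linear":[0,0,-0.9],"roll":0},{"linear":[0,0,-0.9],"roll":0},{"linear":[0,0,-0.5],"roll":0},{"linear":[0,0,0],"roll":0},{"linear":[0,0,0],"roll":0}]' |egrep pos
python3 go.py 0.485 0.0275 0.038
```

```text
position: [0.5446, 0.4146, 0.0661]
ft_force: [-1.7, -0.8, 5.8]
position: [0.5441, 0.4146, 0.0644]
ft_force: [-0.1, -0.1, -0.1]
position: [0.5442, 0.4147, 0.2134]
units [-0.232  9.794  4.373] yaw -7.39 roll None t 16.42 pos [0.5442 0.4147 0.2134]
```

```bash

python3 -m jog '[{"linear":[-0.02,0.7,0],"roll":0},{"linear":[-0.02,0.95,0],"roll":0},{"linear":[-0.02,0.95,0],"roll":0},{"linear":[-0.02,0.95,0],"roll":0},{"linear":[-0.02,0.95,0],"roll":0},{"linear":[-0.02,0.95,0],"roll":0},{"linear":[-0.02,0.95,0],"roll":0},{"linear":[-0.02,0.95,0],"roll":0},{"linear":[-0.02,0.95,0],"roll":0},{"linear":[-0.02,0.9,0],"roll":0},{"linear":[-0.02,0.6,0],"roll":0},{"linear":[0,0,0],"roll":0}]' | egrep 'pos'
python3 -m jog '[{"linear":[0,0,0],"roll":0},{"linear":[0,0,0],"roll":0}]' | egrep 'pos'
python3 go.py 0.485 0.0275 0.038
python3 - <<'E'
from h import *
k,im=snap('wrist','wj1')
k2,_=load('wt2');p=proj(k,[.485,.0275,.096]);print(p)
h=cv2.cvtColor(im,cv2.COLOR_BGR2HSV).astype(int)
m=((h[...,2]<125)&(h[...,1]<75)).astype(np.uint8);w=np.zeros_like(m);cv2.circle(w,tuple(int(v) for v in p),65,1,-1)
c=blobs(m&w,500)[0];e=cv2.fitEllipse(cv2.convexHull(c));print(e,cast(k,e[0],.096),tri(k2,(413.4,214.4),k,e[0]))
E
```

```text
position: [0.4838, 0.0235, 0.211]
position: [0.4846, 0.0274, 0.2116]
units [ 1.70e-02 -2.00e-03  4.34e+00] yaw -7.39 roll None t 17.58 pos [0.4846 0.0274 0.2116]
[317.94007191 229.33627113]
((318.9212951660156, 227.1109161376953), (76.2171630859375, 78.12162780761719), 174.0579071044922) [0.48661719 0.02655576 0.096     ] (array([0.48420584, 0.0268281 , 0.08788951]), np.float64(9.49068589664997e-05))
```

View pics/wj1.png

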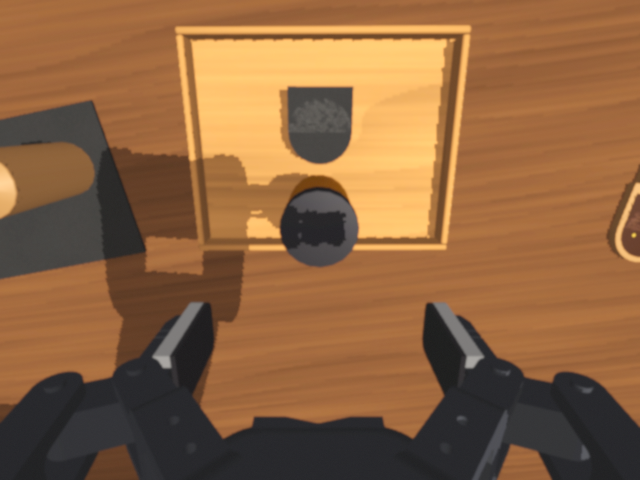

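The heel is clear and square at (320,125), and the jar lid is at (319,227). Gripping the jar.

```bash

python3 -m jog '[{"linear":[0.02,0.01,0.6],"roll":0},{"linear":[0,0,0.8],"roll":0},{"linear":[0,0,0.8],"roll":0},{"linear":[0,0,0.8],"roll":0},{"linear":[0,0,0.6],"roll":0},{"linear":[0,0,0.4],"roll":0},{"linear":[0,0,0.25],"roll":0},{"linear":[0,0,0],"roll":0},{"linear":[0,0,0],"roll":0},{"linear":[0,0,0],"roll":0}]' 1|egrep 'pos|ft'
python3 -m jog '[{"linear":[0,0,0],"roll":0},{"linear":[0,0,0],"roll":0},{"linear":[0,0,0],"roll":0},{"linear":[0,0,0],"roll":0},{"linear":[0,0,0],"roll":0},{"linear":[0,0,0],"roll":0},{"linear":[0,0,0],"roll":0},{"linear":[0,0,0],"roll":0},{"linear":[0,0,0],"roll":0},{"linear":[0,0,0],"roll":0}]' -1 50
python3 -m jog '[{"linear":[0,0,-0.4],"roll":0},{"linear":[0,0,-0.6],"roll":0},{"linear":[0,0,-0.8],"roll":0},{"linear":[0,0,-0.8],"roll":0},{"linear":[0,0,-0.8],"roll":0},{"linear":[0,0,-0.6],"roll":0},{"linear":[0,0,0],"roll":0},{"linear":[0,0,0],"roll":0}]' -1 50 |egrep 'pos|width|grip'
python3 go.py 0.49 0.335 0.039
```

```text
position: [0.4861, 0.027, 0.0431]
ft_force: [-0.6, -0.7, 0.8]
time_s: 19.3
position: [0.4861, 0.0264, 0.0435]
tool_rot: [[0.992, -0.129, 0.002], [-0.129, -0.992, -0.0], [0.002, 0.0, -1.0]]
ft_force: [-1.8, 0.4, 7.7]
grip_width: 0.0585
gripper_force: 51.6
position: [0.4857, 0.0264, 0.2032]
grip_width: 0.0583
gripper_force: 54.2
units [-0.895 -7.664  4.102] yaw -7.39 roll None t 19.97 pos [0.4857 0.0264 0.2032]
```

```bash

python3 -m jog '[{"linear":[-0.06,-0.4,0],"roll":0},{"linear":[-0.1,-0.8,0],"roll":0},{"linear":[-0.11,-0.9,0],"roll":0},{"linear":[-0.11,-0.9,0],"roll":0},{"linear":[-0.11,-0.9,0],"roll":0},{"linear":[-0.11,-0.9,0],"roll":0},{"linear":[-0.1,-0.9,0],"roll":0},{"linear":[-0.1,-0.9,0],"roll":0},{"linear":[-0.07,-0.7,0],"roll":0},{"linear":[-0.03,-0.36,0],"roll":0},{"linear":[0,0,0],"roll":0},{"linear":[0,0,0],"roll":0}]' |egrep 'pos|width'
python3 -m jog '[{"linear":[0,0,0.5],"roll":0},{"linear":[0,0,0.7],"roll":0},{"linear":[0,0,0.7],"roll":0},{"linear":[0,0,0.7],"roll":0},{"linear":[0,0,0.6],"roll":0},{"linear":[0,0,0.4],"roll":0},{"linear":[0,0,0.2],"roll":0},{"linear":[0,0,0.06],"roll":0},{"linear":[0,0,0],"roll":0},{"linear":[0,0,0],"roll":0},{"linear":[0,0,0],"roll":0}]' |egrep 'pos|ft'
python3 go.py 0.49 0.335 0.0415
```

```text
position: [0.4887, 0.335, 0.2004]
grip_width: 0.0582
position: [0.49, 0.335, 0.0493]
ft_force: [-0.3, 0.8, -2.9]
units [ 0.001 -0.001  0.194] yaw -7.4 roll None t 21.88 pos [0.49   0.335  0.0493]
```

```bash

python3 -m jog '[{"linear":[0,0,0.1],"roll":0},{"linear":[0,0,0.06],"roll":0},{"linear":[0,0,0.03],"roll":0},{"linear":[0,0,0],"roll":0},{"linear":[0,0,0],"roll":0}]' | egrep 'pos|ft'
python3 -m jog '[{"linear":[0,0,0],"roll":0},{"linear":[0,0,0],"roll":0},{"linear":[0,0,0],"roll":0},{"linear":[0,0,0],"roll":0},{"linear":[0,0,0],"roll":0},{"linear":[0,0,0],"roll":0}]' 1 |egrep 'pos|ft'
python3 -m jog '[{"linear":[0,0,-0.5],"roll":0},{"linear":[0,0,-0.9],"roll":0},{"linear":[0,0,-0.9],"roll":0},{"linear":[0,0,-0.9],"roll":0},{"linear":[0,0,-0.5],"roll":0},{"linear":[0,0,0],"roll":0},{"linear":[0,0,0],"roll":0}]' |egrep pos
python3 go.py 0.557 0.017 0.18 -7.3
```

```text
position: [0.4896, 0.335, 0.0416]
ft_force: [-2.7, -0.2, 6.2]
position: [0.4894, 0.3349, 0.0404]
ft_force: [-0.2, -0.2, -0.3]
position: [0.4896, 0.335, 0.1893]
units [2.694 7.668 0.228] yaw -7.39 roll -0.017 t 23.38 pos [0.4896 0.335  0.1893]
```

```bash

python3 -m jog '[{"linear":[0.2,0.6,0],"roll":0},{"linear":[0.3,0.9,0],"roll":0},{"linear":[0.3,0.9,0],"roll":0},{"linear":[0.3,0.9,0],"roll":0},{"linear":[0.3,0.9,0],"roll":0},{"linear":[0.3,0.9,0],"roll":0},{"linear":[0.3,0.9,0],"roll":0},{"linear":[0.3,0.8,0],"roll":0},{"linear":[0.25,0.6,0.1],"roll":0},{"linear":[0.14,0.27,0.1],"roll":0},{"linear":[0,0,0],"roll":0},{"linear":[0,0,0],"roll":0}]' |egrep 'pos|width'
python3 go.py 0.557 0.017 0.18 -7.3
python3 - <<'E'
from h import *
k,im=snap('wrist','wh1')
k,im=snap('top','top2')
E
```

```text
position: [0.5561, 0.0172, 0.1792]
grip_width: 0.0855
units [ 0.022  0.003 -0.02 ] yaw -7.43 roll -0.026 t 24.38 pos [0.5561 0.0172 0.1792]
```

View pics/wh1.png

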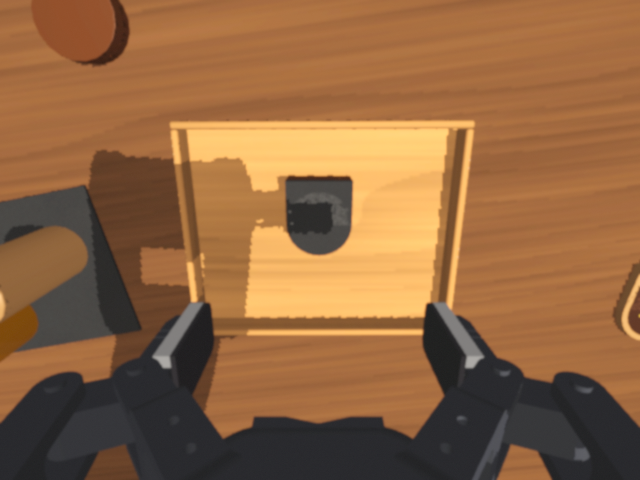

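The heel is unobstructed at columns 286–352, rows 177–254. Measuring its outline in the tool frame.

```bash
cat > hm.py <<'E'
from h import *
import sys
k,im=load('wh1');h=cv2.cvtColor(im,cv2.COLOR_BGR2HSV).astype(int)
print('col 320 rows 170-190 V,S', [(r,h[r,330,2],h[r,330,1]) for r in range(172,186)],[(r,h[r,320,2],h[r,320,1]) for r in range(249,258)])
m=((h[...,2]<125)&(h[...,1]<90)).astype(np.uint8);w=np.zeros_like(m);w[165:270,270:370]=1
c=cv2.convexHull(blobs(m&w,500)[0]).reshape(-1,2);print('bbox',cv2.boundingRect(c))
P=np.array([0.5561,0.0172]);a=np.radians(-7.43);R=np.array([[np.cos(a),np.sin(a)],[np.sin(a),-np.cos(a)]]) # cols tool x,y
full=np.zeros(m.shape,np.uint8);cv2.fillPoly(full,[c],1)
for z in(.034,.036,.006):
    q=np.array([R.T@(cast(k,p,z)[:2]-P)*1000 for p in c]);print(z,'tool x',q[:,0].min().round(1),q[:,0].max().round(1),'y',q[:,1].min().round(1),q[:,1].max().round(1))
# left/right side lines: rows 190..215
L=[];Rr=[]
for r in range(188,220,2):
    xs=np.where(full[r])[0];L.append((xs[0]-.5,r));Rr.append((xs[-1]+.5,r))
for n,l in(('L',L),('R',Rr)):
    q=np.array([R.T@(cast(k,p,.036)[:2]-P)*1000 for p in l]);f=np.polyfit(q[:,0],q[:,1],1);print(n,'slope deg',np.degrees(np.arctan(f[0])).round(2),'y at x=0',f[1].round(2))
E
python3 hm.py
```

```text
col 320 rows 170-190 V,S [(172, np.int64(255), np.int64(145)), (173, np.int64(250), np.int64(148)), (174, np.int64(229), np.int64(154)), (175, np.int64(182), np.int64(164)), (176, np.int64(118), np.int64(169)), (177, np.int64(79), np.int64(165)), (178, np.int64(70), np.int64(157)), (179, np.int64(64), np.int64(124)), (180, np.int64(61), np.int64(67)), (181, np.int64(65), np.int64(27)), (182, np.int64(71), np.int64(18)), (183, np.int64(74), np.int64(14)), (184, np.int64(75), np.int64(20)), (185, np.int64(75), np.int64(20))] [(249, np.int64(74), np.int64(17)), (250, np.int64(75), np.int64(17)), (251, np.int64(74), np.int64(14)), (252, np.int64(74), np.int64(21)), (253, np.int64(89), np.int64(54)), (254, np.int64(145), np.int64(120)), (255, np.int64(206), np.int64(144)), (256, np.int64(239), np.int64(147)), (257, np.int64(249), np.int64(147))]
bbox (286, 180, 66, 74)
0.034 tool x -29.6 32.3 y -26.0 26.3
0.036 tool x -28.8 32.6 y -25.8 26.1
0.006 tool x -40.0 27.9 y -28.4 28.9
L slope deg -0.95 y at x=0 -25.78
R slope deg 0.87 y at x=0 26.31
```

The outline comes out at 62×53 mm, which matches. The heel origin is about 5 mm ahead of the TCP and laterally centred, with yaw aligned. I'll grip 7 mm ahead of the origin (+12 mm) at TCP z ≈ 0.010.

```bash

python3 -m jog '[{"linear":[0.3,0,0.5],"roll":0},{"linear":[0,0.005,0.8],"roll":0},{"linear":[0,0,0.8],"roll":0},{"linear":[0,0,0.8],"roll":0},{"linear":[0,0,0.6],"roll":0},{"linear":[0,0,0.3],"roll":0},{"linear":[0,0,0.2],"roll":0},{"linear":[0,0,0],"roll":0},{"linear":[0,0,0],"roll":0},{"linear":[0,0,0],"roll":0}]' 1|egrep 'pos|ft'
python3 go.py 0.568 0.0155 0.010 -7.43
```

```text
position: [0.5691, 0.0154, 0.0217]
ft_force: [-0.2, 0.1, -0.7]
units [-0.029  0.002  0.292] yaw -7.35 roll 0.016 t 25.32 pos [0.5691 0.0154 0.0217]
```

```bash

python3 -m jog '[{"linear":[-0.02,0,0.15],"roll":0},{"linear":[0,0,0.1],"roll":0},{"linear":[0,0,0.04],"roll":0},{"linear":[0,0,0],"roll":0},{"linear":[0,0,0],"roll":0},{"linear":[0,0,0],"roll":0}]' 1|egrep 'pos|ft'
python3 -m jog '[{"linear":[0,0,0],"roll":0},{"linear":[0,0,0],"roll":0},{"linear":[0,0,0],"roll":0},{"linear":[0,0,0],"roll":0},{"linear":[0,0,0],"roll":0},{"linear":[0,0,0],"roll":0},{"linear":[0,0,0],"roll":0},{"linear":[0,0,0],"roll":0},{"linear":[0,0,0],"roll":0},{"linear":[0,0,0],"roll":0},{"linear":[0,0,0],"roll":0}]' -1 60
python3 -c "
from h import *
snap('side','side1');snap('wrist','wh2');print(env.observe()['position'])"
```

```text
position: [0.5679, 0.0151, 0.0091]
ft_force: [0.2, 0.3, -0.2]
time_s: 26.73
position: [0.568, 0.0151, 0.0093]
tool_rot: [[0.992, -0.129, 0.001], [-0.129, -0.992, -0.0], [0.001, 0.0, -1.0]]
ft_force: [0.3, -0.3, 5.4]
grip_width: 0.0532
gripper_force: 63.7
[0.56797451 0.01512644 0.00931106]
```

Gripped at 53.2 mm, which puts the origin 7.1 mm behind the TCP and the underside 3.3 mm below it. Lifting, and fitting the seat D from ws1.

```bash

python3 -m jog '[{"linear":[0,0,-0.3],"roll":0},{"linear":[0,0,-0.6],"roll":0},{"linear":[0,0,-0.8],"roll":0},{"linear":[0,0,-0.8],"roll":0},{"linear":[0,0,-0.8],"roll":0},{"linear":[0,0,-0.5],"roll":0},{"linear":[0,0,0],"roll":0},{"linear":[0,0,0],"roll":0}]' -1 60 |egrep 'pos|width|grip'
cat > sm.py <<'E'
from h import *
import sys
def seat(name,rc,dbg=None):
    k,im=load(name);h=cv2.cvtColor(im,cv2.COLOR_BGR2HSV).astype(int);x0,y0,x1,y1=rc
    tan=((h[...,2]>205)&(h[...,1]<125)).astype(np.uint8);w=np.zeros_like(tan);w[y0:y1,x0:x1]=1
    tan&=w;c=blobs(tan,500)[0];W=np.array([cast(k,x,.008)[:2] for x in c.reshape(-1,2)])*1000
    hull=np.zeros_like(tan);cv2.fillPoly(hull,[cv2.convexHull(c)],1)
    # dark D: less saturated brown/dark than bench
    d=(w&hull&(h[...,1]<140)&(h[...,2]<200)).astype(np.uint8);d=cv2.morphologyEx(d,cv2.MORPH_CLOSE,np.ones((5,5)))
    d=cv2.morphologyEx(d,cv2.MORPH_OPEN,np.ones((5,5)));cd=blobs(d,300)[0]
    D=np.array([cast(k,x,.008)[:2] for x in cd.reshape(-1,2)])*1000
    cv2.drawContours(im,[c],-1,(255,0,0),1);cv2.drawContours(im,[cd],-1,(0,0,255),1)
    cv2.imwrite('pics/'+dbg+'.png',cv2.resize(im[y0:y1,x0:x1],None,fx=3,fy=3)[:600,:800])
    print('sole rect',cv2.minAreaRect(W.astype(np.float32)),'D',cv2.minAreaRect(D.astype(np.float32)))
    return W,D
if __name__=='__main__':
    seat('ws1',(255,0,455,265),'sd1')
E
python3 sm.py; python3 go.py 0.43 -0.30 0.15
```

```text
position: [0.5678, 0.0152, 0.1612]
grip_width: 0.0529
gripper_force: 63.2
sole rect ((512.6710205078125, -319.6851501464844), (87.9805908203125, 247.0594024658203), 69.28909301757812) D ((420.8232727050781, -297.0797119140625), (65.49193572998047, 59.29287338256836), 71.89884185791016)
units [-2.402  8.258  0.277] yaw -7.39 roll None t 27.5 pos [0.5678 0.0152 0.1612]
```

View pics/sd1.png

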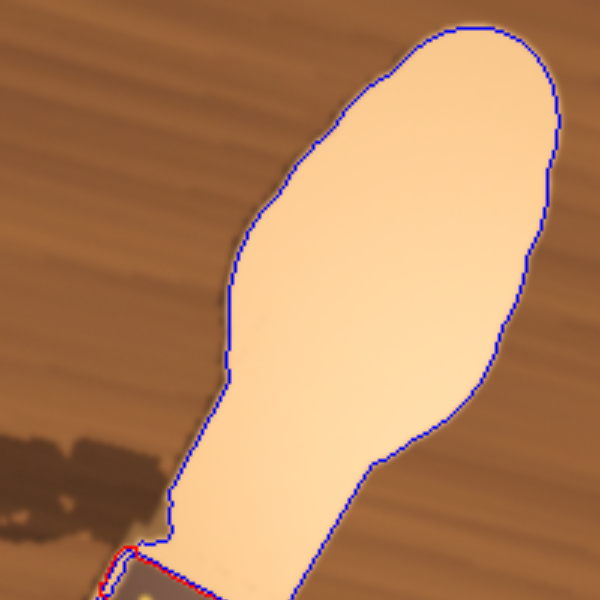

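The neck edges are clear, but a shadow covers the left corner. I'll take a closer view, turned along the sole, with the heel in hand.

```bash

python3 -m jog '[{"linear":[-0.15,0.4,-0.35],"roll":0},{"linear":[-0.27,0.8,-0.35],"roll":0},{"linear":[-0.3,0.9,0],"roll":0},{"linear":[-0.3,0.9,0],"roll":0},{"linear":[-0.3,0.9,0],"roll":0},{"linear":[-0.3,0.9,0],"roll":0},{"linear":[-0.3,0.9,0],"roll":0},{"linear":[-0.3,0.9,0],"roll":0},{"linear":[-0.3,0.8,0],"roll":0},{"linear":[-0.2,0.6,0],"roll":0},{"linear":[-0.05,0.3,0],"roll":0},{"linear":[0,0,0],"roll":0}]' |egrep 'pos|width|grip'
python3 -m jog '[{"linear":[0,0,0],"roll":0.6},{"linear":[0,0,0],"roll":0.8},{"linear":[0,0,0],"roll":0.5},{"linear":[0,0,0],"roll":0},{"linear":[0,0,0],"roll":0},{"linear":[0,0,0],"roll":0}]' |egrep 'pos|width|rot'
python3 -c "
from h import *
snap('wrist','ws2')"; python3 go.py 0.4 -0.29 0.19 -17
```

```text
position: [0.4141, -0.3015, 0.1873]
grip_width: 0.0532
gripper_force: 63.2
position: [0.4154, -0.299, 0.1885]
tool_rot: [[0.958, -0.288, -0.001], [-0.288, -0.958, 0.001], [-0.001, -0.001, -1.0]]
grip_width: 0.0525
units [-0.435 -0.11  -0.035] yaw -16.79 roll 0.043 t 29.05 pos [ 0.4154 -0.2992  0.1886]
```

View pics/ws2.png

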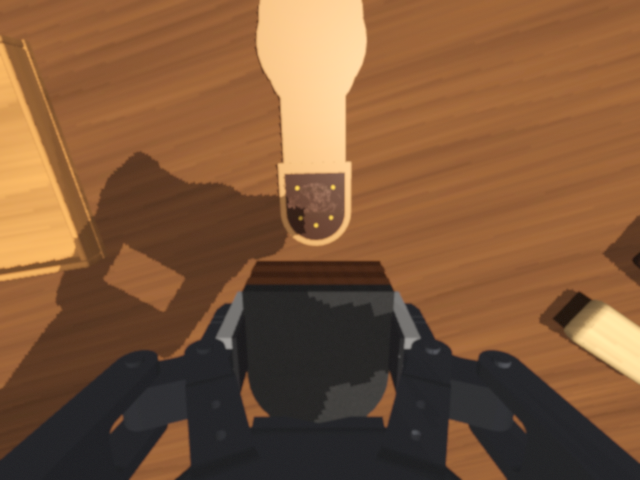

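The seat D sits at about cols 285–346, rows 173–240, nearly square with the tool, and the heel is held straight. Fitting its edges from intensity profiles.

```bash
cat > sf.py <<'E'
from h import *
k,im=load('ws2');g=cv2.cvtColor(im,cv2.COLOR_BGR2GRAY).astype(float);h=cv2.cvtColor(im,cv2.COLOR_BGR2HSV).astype(int)
for r in (185,200):print(r,'cols274-292',g[r,274:292].astype(int).tolist(),'cols340-356',g[r,340:356].astype(int).tolist())
print('col316 rows160-180',g[160:180,310].astype(int).tolist(),'rows230-250',g[230:250,322].astype(int).tolist())
P=np.array([0.4154,-0.2992]);a=np.radians(-16.79);R=np.array([[np.cos(a),np.sin(a)],[np.sin(a),-np.cos(a)]])
T=lambda p:R.T@(cast(k,p,.008)[:2]-P)*1000
def edge(line,off):  # subpixel of steepest change
    d=np.abs(np.diff(line));i=int(d.argmax());w=d[max(0,i-2):i+3];return off+(np.arange(max(0,i-2),max(0,i-2)+len(w))+.5)@w/w.sum()
L=[(edge(g[r,281:293],281),r) for r in range(180,206)];Rr=[(edge(g[r,338:349],338),r) for r in range(180,206)]
F=[(c,edge(g[166:180,c],166)) for c in range(292,340)];B=[(c,edge(g[230:242,c],230)) for c in range(312,322)]
SL=[(edge(g[r,270:282],270),r) for r in range(168,200)];SR=[(edge(g[r,347:358],347),r) for r in range(168,200)]
NL=[(edge(g[r,272:290],272),r) for r in range(105,150)];NR=[(edge(g[r,338:354],338),r) for r in range(105,150)]
for n,l,ax in(('L',L,0),('R',Rr,0),('F',F,1),('soleL',SL,0),('soleR',SR,0),('neckL',NL,0),('neckR',NR,0)):
    q=np.array([T(p) for p in l]);x,y=(q[:,0],q[:,1]) if ax==0 else (q[:,1],q[:,0])
    f=np.polyfit(x,y,1);k1=np.abs(y-np.polyval(f,x))<1;f=np.polyfit(x[k1],y[k1],1)
    print(n,'deg',np.degrees(np.arctan(f[0])).round(2),'off@mid',np.polyval(f,x.mean()).round(2),'n',k1.sum(),'mid',x.mean().round(1))
print('back x',np.median([T(p)[0] for p in B]))
E
python3 sf.py
```

```text
185 cols274-292 [114, 115, 108, 101, 122, 164, 189, 196, 193, 178, 157, 128, 97, 85, 84, 84, 84, 84] cols340-356 [102, 103, 103, 112, 150, 190, 209, 213, 213, 205, 185, 150, 124, 115, 114, 114]
200 cols274-292 [63, 62, 63, 62, 65, 81, 104, 115, 119, 118, 112, 93, 68, 55, 67, 83, 92, 92] cols340-356 [96, 95, 95, 106, 145, 186, 205, 209, 209, 201, 179, 143, 116, 108, 107, 107]
col316 rows160-180 [210, 210, 209, 208, 209, 209, 209, 209, 209, 208, 207, 203, 187, 154, 115, 96, 93, 93, 93, 92] rows230-250 [79, 78, 79, 77, 77, 77, 77, 81, 104, 145, 177, 192, 195, 191, 175, 145, 121, 112, 111, 111]
L deg -1.25 off@mid -30.07 n 26 mid 15.7
R deg -1.24 off@mid 23.38 n 26 mid 15.7
F deg 1.36 off@mid 33.27 n 48 mid -2.5
soleL deg -1.04 off@mid -35.65 n 32 mid 23.8
soleR deg -0.62 off@mid 29.02 n 32 mid 23.8
neckL deg -1.53 off@mid -31.77 n 45 mid 72.2
neckR deg -1.32 off@mid 22.97 n 45 mid 72.2
back x -28.653694083245774
```

The D measures 53.5 × 61.9 mm with three edges agreeing, and the sole yaw is about −15.5°. I'll cross-check the heel-in-hand offset and compute the target.

```bash
cat > tg.py <<'E'
from h import *
k,im=load('ws2');h=cv2.cvtColor(im,cv2.COLOR_BGR2HSV).astype(int)
print([(r,h[r,300,1],h[r,300,2]) for r in range(284,296)])
P=np.array([0.4154,-0.2992]);a=np.radians(-16.79);R=np.array([[np.cos(a),np.sin(a)],[np.sin(a),-np.cos(a)]])
for z in(.2153,.213):print('held front edge tool x',[((R.T@(cast(k,(300,r),z)[:2]-P))*1000).round(1).tolist() for r in (288,290,292)])
kk,_=load('wh1');P1=np.array([0.5561,0.0172]);b=np.radians(-7.43);R1=np.array([[np.cos(b),np.sin(b)],[np.sin(b),-np.cos(b)]])
for z in(.034,.036):print('lying front/back',[((R1.T@(cast(kk,(320,r),z)[:2]-P1))*1000).round(1)[0] for r in (179.5,180,253.7)])
o=P+R@np.array([.00575,-.00313]);print('seat origin',o)
y=np.radians(-15.5);t=o+.0071*np.array([np.cos(y),np.sin(y)]);print('TCP target',t)
E
python3 tg.py; python3 go.py 0.43 -0.30 0.15 -15.5
```

```text
[(284, np.int64(123), np.int64(54)), (285, np.int64(72), np.int64(39)), (286, np.int64(24), np.int64(32)), (287, np.int64(8), np.int64(31)), (288, np.int64(16), np.int64(31)), (289, np.int64(16), np.int64(32)), (290, np.int64(16), np.int64(32)), (291, np.int64(15), np.int64(35)), (292, np.int64(13), np.int64(39)), (293, np.int64(12), np.int64(41)), (294, np.int64(6), np.int64(41)), (295, np.int64(25), np.int64(41))]
held front edge tool x [[21.4, -6.7], [20.6, -6.7], [19.8, -6.7]]
held front edge tool x [[20.3, -6.8], [19.5, -6.9], [18.7, -6.9]]
lying front/back [np.float64(32.7), np.float64(32.3), np.float64(-30.2)]
lying front/back [np.float64(33.0), np.float64(32.6), np.float64(-29.5)]
seat origin [ 0.42180902 -0.2978644 ]
TCP target [ 0.4286508 -0.2997618]
units [ 0.356 -0.086  0.965] yaw -16.79 roll -0.257 t 29.05 pos [ 0.4154 -0.2992  0.1886]
```

The heel-in-hand offset checks out at −7.1 mm. TCP target is (0.4287, −0.2998, 0.0113), yaw −15.5.

```bash

python3 -m jog '[{"linear":[0.16,-0.04,0.3],"roll":-0.26},{"linear":[0.16,-0.04,0.6],"roll":0},{"linear":[0,0,0.8],"roll":0},{"linear":[0,0,0.8],"roll":0},{"linear":[0,0,0.6],"roll":0},{"linear":[0,0,0],"roll":0},{"linear":[0,0,0],"roll":0},{"linear":[0,0,0],"roll":0}]' |egrep 'pos|ft|grip'
python3 go.py 0.4287 -0.2998 0.0113 -15.5
```

```text
position: [0.429, -0.3009, 0.0663]
ft_force: [0.0, -0.3, -0.1]
grip_width: 0.0535
gripper_force: 63.2
units [-0.017 -0.025  1.376] yaw -15.57 roll -0.013 t 29.72 pos [ 0.429  -0.3009  0.0663]
```

```bash

python3 -m jog '[{"linear":[-0.017,-0.025,0.4],"roll":-0.01},{"linear":[0,0,0.4],"roll":0},{"linear":[0,0,0.25],"roll":0},{"linear":[0,0,0.15],"roll":0},{"linear":[0,0,0],"roll":0},{"linear":[0,0,0],"roll":0},{"linear":[0,0,0],"roll":0},{"linear":[0,0,0],"roll":0}]' |egrep 'pos|ft|grip'
python3 go.py 0.4287 -0.2998 0.0113 -15.5
```

```text
position: [0.4283, -0.2995, 0.0177]
ft_force: [-0.1, 0.3, 0.2]
grip_width: 0.0527
gripper_force: 63.2
units [0.012 0.005 0.16 ] yaw -15.54 roll -0.007 t 30.38 pos [ 0.4283 -0.2995  0.0177]
```

```bash

python3 -m jog '[{"linear":[0.01,0.005,0.05],"roll":0},{"linear":[0,0,0.05],"roll":0},{"linear":[0,0,0.04],"roll":0},{"linear":[0,0,0.02],"roll":0},{"linear":[0,0,0],"roll":0},{"linear":[0,0,0],"roll":0},{"linear":[0,0,0],"roll":0}]' |egrep 'pos|ft|grip'
python3 go.py 0.4287 -0.2998 0.0113 -15.5
```

```text
position: [0.4283, -0.2995, 0.0113]
ft_force: [-1.7, 2.4, 9.4]
grip_width: 0.0529
gripper_force: 64.5
units [ 0.011  0.005 -0.001] yaw -15.54 roll -0.007 t 30.97 pos [ 0.4283 -0.2995  0.0113]
```

It's seated, with contact at 9 N. Releasing, rising and checking.

```bash

python3 -m jog '[{"linear":[0,0,0],"roll":0},{"linear":[0,0,0],"roll":0},{"linear":[0,0,0],"roll":0},{"linear":[0,0,0],"roll":0},{"linear":[0,0,0],"roll":0},{"linear":[0,0,0],"roll":0},{"linear":[0,0,0],"roll":0}]' 1 |egrep 'pos|ft'
python3 -m jog '[{"linear":[0,0,-0.3],"roll":0},{"linear":[0,0,-0.8],"roll":0},{"linear":[0,0,-0.9],"roll":0},{"linear":[0,0,-0.9],"roll":0},{"linear":[0,0,-0.8],"roll":0},{"linear":[0,0,-0.5],"roll":0},{"linear":[0,0,0],"roll":0},{"linear":[0,0,0],"roll":0},{"linear":[0,0,0],"roll":0}]' |egrep 'pos|ft'
python3 - <<'E'
from h import *
k,im=snap('wrist','ws3');snap('side','side3');s=env.observe();P=np.array(s['position'])[:2];R0=np.array(s['tool_rot']);R=R0[:2,:2];print(P,np.degrees(np.arctan2(R[1,0],R[0,0])))
g=cv2.cvtColor(im,cv2.COLOR_BGR2GRAY).astype(float)
h=cv2.cvtColor(im,cv2.COLOR_BGR2HSV).astype(int)
c=proj(k,[.4218,-.2979,.038]);print(c);x,y=map(int,c)
m=((h[...,2]<110)&(h[...,1]<90)).astype(np.uint8);w=np.zeros_like(m);w[y-70:y+70,x-55:x+55]=1
cc=cv2.convexHull(blobs(m&w,500)[0]).reshape(-1,2);print(cv2.boundingRect(cc))
for z in(.036,.038):
    W=np.array([cast(k,p,z)[:2] for p in cc])*1000;r=cv2.minAreaRect(W.astype(np.float32));print(z,r)
    q=(W/1000-[.42181,-.29786])@np.array([[np.cos(-.2705),-np.sin(-.2705)],[np.sin(-.2705),np.cos(-.2705)]])*1000;print('seat frame x',q[:,0].min().round(1),q[:,0].max().round(1),'y',q[:,1].min().round(1),q[:,1].max().round(1))
cv2.imwrite('pics/f1.png',np.hstack([cv2.resize(im[y-110:y+90,x-70:x+80],None,fx=3,fy=3)[:600]]))
E
```

```text
position: [0.4283, -0.2994, 0.0105]
ft_force: [-1.1, -0.4, -0.1]
position: [0.4279, -0.2991, 0.1775]
ft_force: [0.8, 0.3, -0.7]
[ 0.4278989  -0.29908107] -15.544250962420088
[318.81908855 228.64262551]
(285, 195, 67, 74)
0.036 ((418.11822509765625, -296.1080627441406), (52.72907257080078, 62.74910354614258), 74.3609848022461)
seat frame x -35.4 27.3 y -25.7 27.1
0.038 ((418.71429443359375, -296.2738037109375), (52.35812759399414, 62.307640075683594), 74.3609619140625)
seat frame x -34.6 27.7 y -25.5 26.9
```

```bash
python3 go.py 0.49 0.335 0.19 -7.4
```

```text
units [ -2.753 -15.689  -0.291] yaw -15.54 roll -1.629 t 32.4 pos [ 0.4279 -0.2991  0.1772]
```

The heel sits within about 0.7 mm and 0.2° of the outline. Now back to the mat for the jar.

```bash

python3 -m jog '[{"linear":[0,0,-0.3],"roll":-0.5},{"linear":[0,0,-0.3],"roll":-0.63},{"linear":[0,0,-0.2],"roll":-0.5},{"linear":[-0.03,-0.6,0],"roll":0},{"linear":[-0.03,-0.9,0],"roll":0},{"linear":[-0.03,-0.96,0],"roll":0},{"linear":[-0.03,-0.96,0],"roll":0},{"linear":[-0.03,-0.96,0],"roll":0},{"linear":[-0.03,-0.96,0],"roll":0},{"linear":[-0.03,-0.96,0],"roll":0},{"linear":[-0.03,-0.96,0],"roll":0},{"linear":[-0.03,-0.96,0],"roll":0}]' |egrep 'pos'
python3 -m jog '[{"linear":[-0.03,-0.96,0],"roll":0},{"linear":[-0.03,-0.96,0],"roll":0},{"linear":[-0.03,-0.96,0],"roll":0},{"linear":[-0.03,-0.96,0],"roll":0},{"linear":[-0.03,-0.96,0],"roll":0},{"linear":[-0.03,-0.96,0],"roll":0},{"linear":[-0.03,-0.96,0],"roll":0},{"linear":[-0.03,-0.7,0],"roll":0},{"linear":[-0.03,-0.4,0],"roll":0},{"linear":[0,0,0],"roll":0},{"linear":[0,0,0],"roll":0},{"linear":[0,0,0],"roll":0}]' |egrep 'pos'
python3 go.py 0.4896 0.335 0.0416 -7.4
```

```text
position: [0.4594, 0.0299, 0.2097]
position: [0.4893, 0.3388, 0.2098]
units [0.026 0.089 4.204] yaw -7.42 roll -0.003 t 34.4 pos [0.4893 0.3388 0.2098]
```

```bash

python3 -m jog '[{"linear":[0.02,0.09,0.6],"roll":0},{"linear":[0,0,0.8],"roll":0},{"linear":[0,0,0.8],"roll":0},{"linear":[0,0,0.8],"roll":0},{"linear":[0,0,0.6],"roll":0},{"linear":[0,0,0.3],"roll":0},{"linear":[0,0,0.25],"roll":0},{"linear":[0,0,0],"roll":0},{"linear":[0,0,0],"roll":0},{"linear":[0,0,0],"roll":0}]' 1|egrep 'pos|ft'
python3 go.py 0.4896 0.335 0.0416 -7.4
python3 -m jog '[{"linear":[0,0,0],"roll":0},{"linear":[0,0,0],"roll":0},{"linear":[0,0,0],"roll":0},{"linear":[0,0,0],"roll":0},{"linear":[0,0,0],"roll":0},{"linear":[0,0,0],"roll":0},{"linear":[0,0,0],"roll":0},{"linear":[0,0,0],"roll":0},{"linear":[0,0,0],"roll":0},{"linear":[0,0,0],"roll":0}]' -1 50
python3 -m jog '[{"linear":[0,0,-0.4],"roll":0},{"linear":[0,0,-0.6],"roll":0},{"linear":[0,0,-0.8],"roll":0},{"linear":[0,0,-0.8],"roll":0},{"linear":[0,0,-0.8],"roll":0},{"linear":[0,0,-0.6],"roll":0},{"linear":[0,0,0],"roll":0},{"linear":[0,0,0],"roll":0}]' -1 50 |egrep 'pos|width|grip'
python3 go.py 0.4861 0.0264 0.0435 -7.4
```

```text
position: [0.4904, 0.3358, 0.0457]
ft_force: [0.8, 0.3, -0.1]
units [-0.017  0.023  0.102] yaw -7.42 roll -0.004 t 35.23 pos [0.4904 0.3358 0.0457]
time_s: 36.07
position: [0.4902, 0.336, 0.0457]
tool_rot: [[0.992, -0.129, 0.002], [-0.129, -0.992, 0.001], [0.002, -0.001, -1.0]]
ft_force: [-0.2, -2.2, 6.0]
grip_width: 0.0582
gripper_force: 52.6
position: [0.4897, 0.336, 0.2052]
grip_width: 0.0587
gripper_force: 54.5
units [0.898 7.692 4.036] yaw -7.38 roll 0.004 t 36.73 pos [0.4897 0.336  0.2052]
```

```bash

python3 -m jog '[{"linear":[0.06,0.4,0],"roll":0},{"linear":[0.1,0.8,0],"roll":0},{"linear":[0.11,0.9,0],"roll":0},{"linear":[0.11,0.9,0],"roll":0},{"linear":[0.11,0.9,0],"roll":0},{"linear":[0.11,0.9,0],"roll":0},{"linear":[0.1,0.9,0],"roll":0},{"linear":[0.1,0.9,0],"roll":0},{"linear":[0.07,0.7,0],"roll":0},{"linear":[0.04,0.39,0],"roll":0},{"linear":[0,0,0],"roll":0},{"linear":[0,0,0],"roll":0}]' |egrep 'pos|width'
python3 -m jog '[{"linear":[0,0,0.5],"roll":0},{"linear":[0,0,0.7],"roll":0},{"linear":[0,0,0.7],"roll":0},{"linear":[0,0,0.7],"roll":0},{"linear":[0,0,0.6],"roll":0},{"linear":[0,0,0.4],"roll":0},{"linear":[0,0,0.1],"roll":0},{"linear":[0,0,0],"roll":0},{"linear":[0,0,0],"roll":0},{"linear":[0,0,0],"roll":0}]' |egrep 'pos|ft'
python3 go.py 0.4865 0.0264 0.0477 -7.4
```

```text
position: [0.4856, 0.0259, 0.2031]
grip_width: 0.0588
position: [0.4868, 0.0265, 0.0575]
ft_force: [-0.5, 0.1, -2.6]
units [-0.008  0.003  0.245] yaw -7.36 roll 0.009 t 38.57 pos [0.4868 0.0265 0.0575]
```

Next: lower, release, rise and head to the bottle (released at 0.5495, 0.2602, z 0.061).

```bash

python3 -m jog '[{"linear":[-0.01,0,0.1],"roll":0},{"linear":[0,0,0.09],"roll":0},{"linear":[0,0,0.04],"roll":0},{"linear":[0,0,0.01],"roll":0},{"linear":[0,0,0],"roll":0},{"linear":[0,0,0],"roll":0}]' | egrep 'pos|ft'
python3 -m jog '[{"linear":[0,0,0],"roll":0},{"linear":[0,0,0],"roll":0},{"linear":[0,0,0],"roll":0},{"linear":[0,0,0],"roll":0},{"linear":[0,0,0],"roll":0},{"linear":[0,0,0],"roll":0}]' 1 |egrep 'pos|ft'
python3 -m jog '[{"linear":[0,0,-0.5],"roll":0},{"linear":[0,0,-0.9],"roll":0},{"linear":[0,0,-0.9],"roll":0},{"linear":[0,0,-0.9],"roll":0},{"linear":[0,0,-0.7],"roll":0},{"linear":[0,0,0],"roll":0},{"linear":[0,0,0],"roll":0}]' |egrep pos
python3 go.py 0.5495 0.2602 0.061 -7.4
```

```text
position: [0.4862, 0.0261, 0.0477]
ft_force: [-1.2, 0.0, 6.3]
position: [0.4859, 0.0262, 0.0469]
ft_force: [-0.4, -0.8, -1.0]
position: [0.4862, 0.0262, 0.2039]
units [ 0.808 -6.005  3.574] yaw -7.39 roll 0.003 t 40.15 pos [0.4862 0.0262 0.2039]
```

```bash

python3 -m jog '[{"linear":[0.1,-0.6,0],"roll":0},{"linear":[0.12,-0.9,0],"roll":0},{"linear":[0.12,-0.9,0],"roll":0},{"linear":[0.12,-0.9,0],"roll":0},{"linear":[0.12,-0.9,0],"roll":0},{"linear":[0.12,-0.9,0],"roll":0},{"linear":[0.08,-0.6,0],"roll":0},{"linear":[0.03,-0.3,0],"roll":0},{"linear":[0,0,0],"roll":0},{"linear":[0,0,0],"roll":0},{"linear":[0,0,0],"roll":0}]' |egrep 'pos'
python3 -m jog '[{"linear":[0,0,0.6],"roll":0},{"linear":[0,0,0.7],"roll":0},{"linear":[0,0,0.7],"roll":0},{"linear":[0,0,0.7],"roll":0},{"linear":[0,0,0.5],"roll":0},{"linear":[0,0,0.3],"roll":0},{"linear":[0,0,0],"roll":0},{"linear":[0,0,0],"roll":0},{"linear":[0,0,0],"roll":0}]' 1|egrep 'pos|ft'
python3 go.py 0.5495 0.2602 0.061 -7.4
```

```text
position: [0.5486, 0.2588, 0.2023]
position: [0.5495, 0.2595, 0.0642]
ft_force: [0.3, 0.2, 0.9]
units [-0.002 -0.018  0.079] yaw -7.44 roll -0.009 t 41.82 pos [0.5495 0.2595 0.0642]
```

```bash

python3 -m jog '[{"linear":[0,-0.02,0.05],"roll":0},{"linear":[0,0,0.03],"roll":0},{"linear":[0,0,0],"roll":0},{"linear":[0,0,0],"roll":0}]' 1|egrep 'pos|ft'
python3 -m jog '[{"linear":[0,0,0],"roll":0},{"linear":[0,0,0],"roll":0},{"linear":[0,0,0],"roll":0},{"linear":[0,0,0],"roll":0},{"linear":[0,0,0],"roll":0},{"linear":[0,0,0],"roll":0},{"linear":[0,0,0],"roll":0},{"linear":[0,0,0],"roll":0},{"linear":[0,0,0],"roll":0},{"linear":[0,0,0],"roll":0}]' -1 40
python3 -m jog '[{"linear":[0,0,-0.4],"roll":0},{"linear":[0,0,-0.6],"roll":0},{"linear":[0,0,-0.8],"roll":0},{"linear":[0,0,-0.8],"roll":0},{"linear":[0,0,-0.8],"roll":0},{"linear":[0,0,-0.6],"roll":0},{"linear":[0,0,0],"roll":0},{"linear":[0,0,0],"roll":0}]' -1 40 |egrep 'pos|width|grip'
python3 go.py 0.5679 0.0884 0.0622 -7.4
```

```text
position: [0.549, 0.2609, 0.06]
ft_force: [-0.6, 0.4, 0.1]
time_s: 42.98
position: [0.5491, 0.2608, 0.06]
tool_rot: [[0.992, -0.129, 0.001], [-0.129, -0.992, 0.0], [0.0, -0.0, -1.0]]
ft_force: [-1.2, -1.6, 5.1]
grip_width: 0.0496
gripper_force: 41.8
position: [0.549, 0.261, 0.2199]
grip_width: 0.0495
gripper_force: 41.9
units [1.019 4.22  3.942] yaw -7.39 roll 0.003 t 43.65 pos [0.549  0.261  0.2199]
```

```bash

python3 -m jog '[{"linear":[0.1,0.5,0],"roll":0},{"linear":[0.16,0.7,0],"roll":0},{"linear":[0.2,0.8,0],"roll":0},{"linear":[0.2,0.8,0],"roll":0},{"linear":[0.2,0.8,0],"roll":0},{"linear":[0.15,0.62,0],"roll":0},{"linear":[0,0,0],"roll":0},{"linear":[0,0,0],"roll":0},{"linear":[0,0,0.6],"roll":0},{"linear":[0,0,0.7],"roll":0},{"linear":[0,0,0.7],"roll":0},{"linear":[0,0,0.7],"roll":0}]' |egrep pos
python3 -m jog '[{"linear":[0,0,0.5],"roll":0},{"linear":[0,0,0.3],"roll":0},{"linear":[0,0,0.1],"roll":0},{"linear":[0,0,0],"roll":0},{"linear":[0,0,0],"roll":0},{"linear":[0,0,0],"roll":0}]' |egrep 'pos|ft'
python3 go.py 0.5676 0.0884 0.0622 -7.4
```

```text
position: [0.5664, 0.0897, 0.1095]
position: [0.5677, 0.0887, 0.0766]
ft_force: [-0.2, 0.3, -0.8]
units [-0.002  0.007  0.359] yaw -7.36 roll 0.008 t 45.15 pos [0.5677 0.0887 0.0766]
```

```bash

python3 -m jog '[{"linear":[0,0.007,0.15],"roll":0},{"linear":[0,0,0.12],"roll":0},{"linear":[0,0,0.06],"roll":0},{"linear":[0,0,0.03],"roll":0},{"linear":[0,0,0],"roll":0},{"linear":[0,0,0],"roll":0}]' | egrep 'pos|ft'
python3 -m jog '[{"linear":[0,0,0],"roll":0},{"linear":[0,0,0],"roll":0},{"linear":[0,0,0],"roll":0},{"linear":[0,0,0],"roll":0},{"linear":[0,0,0],"roll":0},{"linear":[0,0,0],"roll":0}]' 1 |egrep 'pos|ft'
python3 -m jog '[{"linear":[0,0,-0.5],"roll":0},{"linear":[0,0,-0.9],"roll":0},{"linear":[0,0,-0.9],"roll":0},{"linear":[0,0,-0.9],"roll":0},{"linear":[0,0,-0.5],"roll":0},{"linear":[0,0,0],"roll":0},{"linear":[0,0,0],"roll":0}]' |egrep pos
python3 go.py 0.5445 0.4146 0.0655 -7.4
```

```text
position: [0.5673, 0.0879, 0.062]
ft_force: [-3.0, -0.3, 6.4]
position: [0.5673, 0.088, 0.0613]
ft_force: [-0.1, 1.4, -0.1]
position: [0.5674, 0.088, 0.21]
units [-1.626 -8.023  3.611] yaw -7.39 roll 0.002 t 46.73 pos [0.5674 0.088  0.21  ]
```

```bash

python3 -m jog '[{"linear":[-0.15,-0.6,0],"roll":0},{"linear":[-0.18,-0.9,0],"roll":0},{"linear":[-0.18,-0.9,0],"roll":0},{"linear":[-0.18,-0.9,0],"roll":0},{"linear":[-0.18,-0.9,0],"roll":0},{"linear":[-0.18,-0.9,0],"roll":0},{"linear":[-0.18,-0.9,0],"roll":0},{"linear":[-0.18,-0.9,0],"roll":0},{"linear":[-0.15,-0.7,0],"roll":0},{"linear":[-0.07,-0.42,0],"roll":0},{"linear":[0,0,0],"roll":0},{"linear":[0,0,0],"roll":0}]' |egrep 'pos'
python3 -m jog '[{"linear":[0,0,0],"roll":0},{"linear":[0,0,0.6],"roll":0},{"linear":[0,0,0.7],"roll":0},{"linear":[0,0,0.7],"roll":0},{"linear":[0,0,0.7],"roll":0},{"linear":[0,0,0.5],"roll":0},{"linear":[0,0,0.3],"roll":0},{"linear":[0,0,0],"roll":0},{"linear":[0,0,0],"roll":0},{"linear":[0,0,0],"roll":0}]' 1|egrep 'pos|ft'
python3 go.py 0.5445 0.4146 0.0655 -7.4
```

```text
position: [0.5433, 0.4148, 0.2071]
position: [0.5448, 0.4145, 0.0711]
ft_force: [0.1, 0.1, 0.3]
units [-0.008 -0.002  0.14 ] yaw -7.42 roll -0.004 t 48.57 pos [0.5448 0.4145 0.0711]
```

```bash

python3 -m jog '[{"linear":[0,0,0.08],"roll":0},{"linear":[0,0,0.04],"roll":0},{"linear":[0,0,0],"roll":0},{"linear":[0,0,0],"roll":0}]' 1|egrep 'pos|ft'
python3 -m jog '[{"linear":[0,0,0],"roll":0},{"linear":[0,0,0],"roll":0},{"linear":[0,0,0],"roll":0},{"linear":[0,0,0],"roll":0},{"linear":[0,0,0],"roll":0},{"linear":[0,0,0],"roll":0},{"linear":[0,0,0],"roll":0},{"linear":[0,0,0],"roll":0},{"linear":[0,0,0],"roll":0},{"linear":[0,0,0],"roll":0}]' -1 50
python3 -m jog '[{"linear":[0,0,-0.4],"roll":0},{"linear":[0,0,-0.6],"roll":0},{"linear":[0,0,-0.8],"roll":0},{"linear":[0,0,-0.8],"roll":0},{"linear":[0,0,-0.8],"roll":0},{"linear":[0,0,-0.7],"roll":0},{"linear":[0,0,0],"roll":0},{"linear":[0,0,0],"roll":0}]' -1 50 |egrep 'pos|width|grip'
python3 go.py 0.5441 -0.059 0.0681 -7.4
```

```text
position: [0.5439, 0.4146, 0.0648]
ft_force: [0.1, -0.4, 0.4]
time_s: 49.73
position: [0.5441, 0.4145, 0.0649]
tool_rot: [[0.992, -0.129, 0.001], [-0.129, -0.992, 0.0], [0.001, -0.0, -1.0]]
ft_force: [-0.0, -1.7, 5.3]
grip_width: 0.0582
gripper_force: 53.9
position: [0.5439, 0.4147, 0.2287]
grip_width: 0.0579
gripper_force: 54.3
units [ 1.524 11.747  4.008] yaw -7.38 roll 0.004 t 50.4 pos [0.5439 0.4147 0.2287]
```

```bash

python3 -m jog '[{"linear":[0.06,0.4,0],"roll":0},{"linear":[0.1,0.8,0],"roll":0},{"linear":[0.13,0.95,0],"roll":0},{"linear":[0.13,0.95,0],"roll":0},{"linear":[0.13,0.95,0],"roll":0},{"linear":[0.13,0.95,0],"roll":0},{"linear":[0.13,0.95,0],"roll":0},{"linear":[0.13,0.95,0],"roll":0},{"linear":[0.13,0.95,0],"roll":0},{"linear":[0.13,0.95,0],"roll":0},{"linear":[0.13,0.95,0],"roll":0},{"linear":[0.13,0.95,0],"roll":0}]' |egrep 'pos'
python3 -m jog '[{"linear":[0.09,0.7,0],"roll":0},{"linear":[0.05,0.35,0],"roll":0},{"linear":[0,0,0],"roll":0},{"linear":[0,0,0],"roll":0},{"linear":[0,0,0],"roll":0}]' |egrep 'pos|width|grip'
python3 -m jog '[{"linear":[0,0,0.5],"roll":0},{"linear":[0,0,0.7],"roll":0},{"linear":[0,0,0.7],"roll":0},{"linear":[0,0,0.7],"roll":0},{"linear":[0,0,0.6],"roll":0},{"linear":[0,0,0.35],"roll":0},{"linear":[0,0,0],"roll":0},{"linear":[0,0,0],"roll":0},{"linear":[0,0,0],"roll":0}]' |egrep 'pos|ft'
python3 go.py 0.5441 -0.059 0.067 -7.4
```

```text
position: [0.5455, -0.019, 0.226]
position: [0.5466, -0.0586, 0.2275]
grip_width: 0.0582
gripper_force: 54.7
position: [0.5475, -0.0592, 0.0876]
ft_force: [-0.1, 0.5, -1.9]
units [-0.086  0.006  0.515] yaw -7.32 roll 0.015 t 52.57 pos [ 0.5475 -0.0592  0.0876]
```

Then retreat to a spot away from the objects and compare views.

```bash

python3 -m jog '[{"linear":[-0.085,0.005,0.15],"roll":0},{"linear":[0,0,0.18],"roll":0},{"linear":[0,0,0.1],"roll":0},{"linear":[0,0,0.06],"roll":0},{"linear":[0,0,0.02],"roll":0},{"linear":[0,0,0],"roll":0},{"linear":[0,0,0],"roll":0}]' | egrep 'pos|ft'
python3 -m jog '[{"linear":[0,0,0],"roll":0},{"linear":[0,0,0],"roll":0},{"linear":[0,0,0],"roll":0},{"linear":[0,0,0],"roll":0},{"linear":[0,0,0],"roll":0},{"linear":[0,0,0],"roll":0}]' 1 |egrep 'pos|ft'
python3 -m jog '[{"linear":[0,0,-0.5],"roll":0},{"linear":[0,0,-0.9],"roll":0},{"linear":[0,0,-0.9],"roll":0},{"linear":[0,0,-0.9],"roll":0},{"linear":[0,0,-0.9],"roll":0},{"linear":[0,0,-0.9],"roll":0},{"linear":[0,0,-0.8],"roll":0},{"linear":[0,0,-0.5],"roll":0},{"linear":[0,0,0],"roll":0},{"linear":[0,0,0],"roll":0}]' |egrep pos
python3 go.py 0.5011 0.0181 0.319 0
```

```text
position: [0.5434, -0.0595, 0.0669]
ft_force: [-3.0, 0.7, 6.8]
position: [0.5435, -0.0596, 0.0661]
ft_force: [0.0, -0.5, 0.1]
position: [0.5436, -0.0596, 0.3187]
units [-1.304 -1.789 -0.011] yaw -7.39 roll -1.478 t 54.48 pos [ 0.5436 -0.0596  0.3187]
```

```bash

python3 -m jog '[{"linear":[-0.43,-0.6,0],"roll":0},{"linear":[-0.43,-0.6,0],"roll":0},{"linear":[-0.43,-0.59,0],"roll":0},{"linear":[0,0,0],"roll":-0.74},{"linear":[0,0,0],"roll":-0.74},{"linear":[0,0,0],"roll":0},{"linear":[0,0,0],"roll":0},{"linear":[0,0,0],"roll":0}]' |egrep 'pos'
python3 -c "
from h import *
snap('wrist','wt9')"
sed -e "s/load('wt2')/load('wt9')/" m1.py | sed -n '1,/^for n,(p/p' | sed '$d' > m9.py; cat >> m9.py <<'E'
for n,(p,q,kd) in S.items():
    if n=='heel':continue
    z={'cap':.122,'jar':.09,'tin':.118}[n]
    c1=seed(a,p,kd);c9=seed(b,proj(k2,cast(k1,p,z)),kd)
    print(n,[None if c is None else np.round(cast(k,cv2.fitEllipse(c)[0],z)*1000,1)[:2] for k,c in((k1,c1),(k2,c9))])
E
python3 m9.py
python3 -m jog '[{"linear":[-0.7,0.5,0],"roll":0},{"linear":[-0.7,0.7,0],"roll":0},{"linear":[-0.5,0.8,0],"roll":0},{"linear":[-0.5,0.8,0],"roll":0},{"linear":[-0.5,0.8,0],"roll":0},{"linear":[-0.5,0.8,0],"roll":0},{"linear":[-0.5,0.8,0],"roll":0},{"linear":[-0.5,0.8,0],"roll":0},{"linear":[-0.5,0.8,0],"roll":0},{"linear":[-0.5,0.8,0],"roll":0},{"linear":[-0.5,0.8,0],"roll":0},{"linear":[0,0,0],"roll":0}]' |egrep 'pos|ft|time'
python3 -c "
from h import *
snap('wrist','w10');_,a=snap('top','t10');_,b=snap('side','s10')
cv2.imwrite('pics/fin.png',np.hstack([cv2.resize(a[130:390,60:520],(400,226))[:,:], cv2.resize(b[100:430,120:560],(400,300))[:226]]))
cv2.imwrite('pics/fin.png',np.vstack([cv2.resize(a[140:380,70:530],(575,300)),cv2.resize(b[130:390,60:560],(575,299))]))"
```

```text
position: [0.5015, 0.0179, 0.3173]
cap [array([567.3,  89.1]), array([567.5,  87.8])]
jar [array([484.8,  27. ]), array([484.4,  25.8])]
tin [array([543.2, -58.8]), array([543.6, -59.1])]
time_s: 56.2
position: [0.2626, -0.3226, 0.3174]
ft_force: [-0.7, 1.6, -2.0]
```

View pics/fin.png

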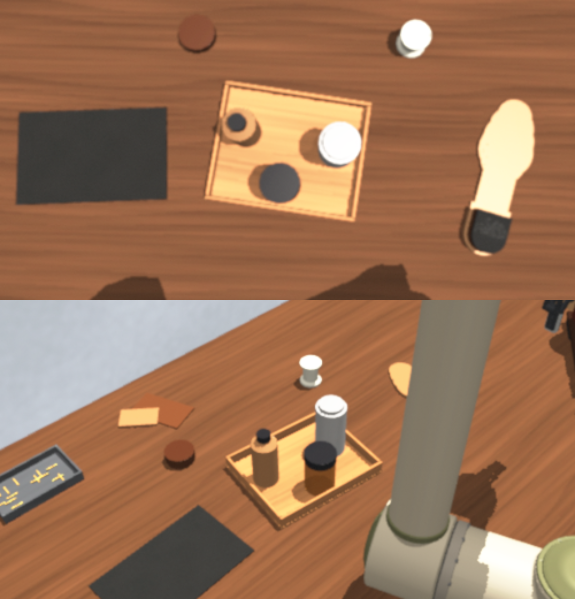

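The picture shows the tin, bottle and jar upright in the tray, within about 1.3 mm of their starts. The heel is on the seat with its flat edge towards the toe, the mat is empty, and the polish tin and spool look undisturbed. Handing in.

```bash
python3 -c "
from rig import env
print(env.close_job())"
```

```text
the job is handed in; nothing more can be done
None
```

The job is handed in at about 56 s of the 147 s allowed: the heel sits on the seat within about 0.7 mm and 0.2° of the outline, flat edge to the toe; the tin, bottle and jar are upright in the tray within about 1.3 mm of where they started; and the polish tin and spool were left alone.

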